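# Lid the sample pots on the bench shaker

### The job

Get the pots on the shaker ready to shake: swing the hold-down arm right out of the way, put a lid from the stock box on every pot, and press each lid down until it is fully home, its flange seated on the rim. Then swing the hold-down arm all the way back so its plate lies over the pots again; spare lids may stay in their box, and leave the brass weight, the bottle and the vial undisturbed.

Things in the scene. Friction and masses are not known exactly. Their poses are not given: they have to be found in the camera images.
- shaker: Fixed grey bench shaker, base 280 x 210 x 20 mm. Origin: on the bench under the middle of its ring of five pockets; x towards its pivot post (away from the robot). Aluminium pocket plate 190 x 196 mm, top at z 38 mm; pockets on a circle of radius 63 mm at 0, +-72 and +-144 degrees from x; pots rest at z 20 mm. Pivot post, 28 mm across, to z 123 mm, at x 140 mm, y 0.
- holddown (a joint): Angle (rad) of the hold-down arm about its upright pivot: 0 = plate over the middle of the pots, 1.6 = end stop, right clear. It grows anticlockwise seen from above, to the shaker's -y side (the robot's right). It stays where it is left; about 1 N at the handle moves it. From 1.2 it is clear of the pots; 1.4 leaves good room for a gripper.
- holddown_handle (a point): Centre of the top (170 mm above the bench) of the arm's upright round black handle, 18 mm across, 47 mm tall, on a 40 mm boss in the middle of the round aluminium hold-down plate (120 mm across, 109 to 117 mm above the bench). 140 mm from the pivot axis. The plate passes 4 mm over the knobs of lids that are home (tops at 105 mm) and strikes lids standing proud (112 mm).
- holddown_hinge (a point): Point on the arm's upright pivot axis, 109 mm above the bench.
- stockbox: Fixed shallow cardboard box, 180 (x) x 206 (y) x 22 mm high, walls and floor 4 to 5 mm, divided by two walls along its x into three compartments about 63 mm wide, side by side along y, each holding two lids. Origin: centre of its underside.
- lid0: Grey plastic press-in lid, all alike, 40 g. Origin: centre of the underside of its plug, z up its axis. Upward: round plug 32 mm across, 14 mm long; flange 54 mm across (z 14 to 21 mm); round grip knob 22 mm across (z 21 to 41 mm). Starts upright on its plug in a stock box compartment (origin 4 mm above the bench). More lids than pots: spares stay.
- lid1: Grey plastic press-in lid, all alike, 40 g. Origin: centre of the underside of its plug, z up its axis. Upward: round plug 32 mm across, 14 mm long; flange 54 mm across (z 14 to 21 mm); round grip knob 22 mm across (z 21 to 41 mm). Starts upright on its plug in a stock box compartment (origin 4 mm above the bench). More lids than pots: spares stay.
- lid2: Grey plastic press-in lid, all alike, 40 g. Origin: centre of the underside of its plug, z up its axis. Upward: round plug 32 mm across, 14 mm long; flange 54 mm across (z 14 to 21 mm); round grip knob 22 mm across (z 21 to 41 mm). Starts upright on its plug in a stock box compartment (origin 4 mm above the bench). More lids than pots: spares stay.
- lid3: Grey plastic press-in lid, all alike, 40 g. Origin: centre of the underside of its plug, z up its axis. Upward: round plug 32 mm across, 14 mm long; flange 54 mm across (z 14 to 21 mm); round grip knob 22 mm across (z 21 to 41 mm). Starts upright on its plug in a stock box compartment (origin 4 mm above the bench). More lids than pots: spares stay.
- lid4: Grey plastic press-in lid, all alike, 40 g. Origin: centre of the underside of its plug, z up its axis. Upward: round plug 32 mm across, 14 mm long; flange 54 mm across (z 14 to 21 mm); round grip knob 22 mm across (z 21 to 41 mm). Starts upright on its plug in a stock box compartment (origin 4 mm above the bench). More lids than pots: spares stay.
- lid5: Grey plastic press-in lid, all alike, 40 g. Origin: centre of the underside of its plug, z up its axis. Upward: round plug 32 mm across, 14 mm long; flange 54 mm across (z 14 to 21 mm); round grip knob 22 mm across (z 21 to 41 mm). Starts upright on its plug in a stock box compartment (origin 4 mm above the bench). More lids than pots: spares stay.
- pot0: White round sample pot, 54 mm across, 58 mm tall, upright in a shaker pocket; may be absent. Origin: centre of underside. Open mouth 38 mm across with a tight black rubber seal 7 mm below the rim. A lid laid in it rests on the seal 7 mm proud (lid origin 51 mm above pot origin); a push of about 10 N slides it down till its flange meets the rim (44 mm above), where it stays.
- pot1: White round sample pot, 54 mm across, 58 mm tall, upright in a shaker pocket; may be absent. Origin: centre of underside. Open mouth 38 mm across with a tight black rubber seal 7 mm below the rim. A lid laid in it rests on the seal 7 mm proud (lid origin 51 mm above pot origin); a push of about 10 N slides it down till its flange meets the rim (44 mm above), where it stays.
- pot2: White round sample pot, 54 mm across, 58 mm tall, upright in a shaker pocket; may be absent. Origin: centre of underside. Open mouth 38 mm across with a tight black rubber seal 7 mm below the rim. A lid laid in it rests on the seal 7 mm proud (lid origin 51 mm above pot origin); a push of about 10 N slides it down till its flange meets the rim (44 mm above), where it stays.
- pot3: White round sample pot, 54 mm across, 58 mm tall, upright in a shaker pocket; may be absent. Origin: centre of underside. Open mouth 38 mm across with a tight black rubber seal 7 mm below the rim. A lid laid in it rests on the seal 7 mm proud (lid origin 51 mm above pot origin); a push of about 10 N slides it down till its flange meets the rim (44 mm above), where it stays.
- pot4: White round sample pot, 54 mm across, 58 mm tall, upright in a shaker pocket; may be absent. Origin: centre of underside. Open mouth 38 mm across with a tight black rubber seal 7 mm below the rim. A lid laid in it rests on the seal 7 mm proud (lid origin 51 mm above pot origin); a push of about 10 N slides it down till its flange meets the rim (44 mm above), where it stays.
- weight: Brass balance weight, 30 mm across, 34 mm tall, standing beyond the work. Not to be disturbed. Origin: centre of its underside.
- flask: Brown glass bottle, 60 mm across, 130 mm tall, beyond the work. Not to be disturbed.
- vial: Small glass vial with black stopper, 19 mm across, 53 mm tall, beyond the work. Not to be disturbed.
Mind the look-alikes: they are no part of the job. What is shaped like the lid2 but red is not meant.

How it is judged:
By the outcome, as a careful person would: the job done as asked, in the order asked, and still so for the second after the job is handed in, with the robot touching nothing.
Of pot0, pot1, pot2, pot3, pot4 only 3 to 5 are there at a start; the rules pass over those that are not, and their reading is None.
At some moment in a run one of lid0, lid1, lid2, lid3, lid4, lid5 may be knocked a few centimetres aside while the robot is not near it.
Once in a run the grip may slacken for a moment while it holds something.
It also fails if it takes over 210 s, if anything falls off the work surface, if the arm or the gripper's body presses on something with over 40 N, if the wrist force passes 120 N, or if a joint passes its speed limit or range.

### The arm

A 6-joint arm with a two-finger parallel gripper is mounted at the origin on the work surface. World frame = base frame: x ahead of the robot, y to its left, z up, the work surface at z = 0. Lengths are in m, angles in rad, forces in N, time in s.
With the tool pointing down it reaches from about 0.35 to 0.975 m from the base axis. Payload 4.9 kg.
Tool frame: the origin (TCP) lies at the very end of the fingers, on their centre line; the grasp point (between the pads) lies 19 mm behind it; z points along the fingers, y is the line along which they close (so a half turn about z gives the same grasp; the last joint's range is limited). The gripper opens to 85 mm and grips with 20 to 120 N. Pads are 22 mm wide; open, the fingers measure 114 mm over their backs; the gripper's body (76 mm by 85 mm) begins 54 mm behind the grasp point. The pads swing forward as they close: fully open they stand 13 mm farther back than shut.
Start: joints at [-1.364, 0.053, 1.613, -0, 1.476, -0.119], TCP at [0.2, -0.592, 0.231] pointing down, gripper open.
Joint ranges: [-3.01, 3.01], [-1.01, 2.22], [0.06, 2.58], [-1.02, 4.17], [0.09, 2.62], [-3.14, 3.14]. Speed limits (rad/s): [2.57, 2.57, 3.14, 3.14, 3.14, 3.14].

### API

Orientations are given as a unit quaternion [w, x, y, z].
In Python, from plant import manip gives the robot as it stands.
- The arm moves only by the tool send_rows, never from a script. Its argument "increments" is a list of rows, each an object of numbers: "claw": the closure, from -1 (fully open) to 1 (shut); "dx", "dy", "dz": the shift along the tool's x, y, z in units of 0.5 m (1.0 is 0.5 m); "yaw": the turn about the tool's z in units of 1.5 rad (1.0 is 1.5 rad). A call has 1 to 20 rows; each row is the pose to reach, as a shift and turn from the pose commanded when the call began, along the tool's axes at that moment; what a row does not reach only later rows make up. A row lasts 1/8 s, in which the tool goes at most 62.5 mm and 10.7 degrees, less where a joint would pass 70% of its speed; a pose out of reach is approached as far as the arm can. A call with a number of a shift or a turn outside -1 to 1 is refused whole. A call with a gripper value outside its range is refused whole. The fingers move at their own pace and stop on an object; the grip force is fixed at half the most. Time passes only in rows, so rows that repeat a pose let the fingers close. It gives the time, the measured TCP pose, the force, the opening and the grip force at its end, in the units of the state.
- manip.state(): the state, without advancing time (a new reading comes with each control period).
- manip.grab_frame(name): name is "scene" or "top"; returns the picture (420x560x3 uint8, red, green, blue); there is no depth.
- manip.camera_params(name): a dict with "camera_matrix" (3x3 intrinsics, pixels), "extrinsics" (4x4, takes a point from world to camera coordinates). Camera axes: x right, y down, z forward; pixel columns grow to the right and rows downward; lengths in m; the calibration is good to about 2 mm. A picture is of the moment at which its call begins. camera_params takes no time and is no camera call.
- manip.job_done(): hands the job in; it is judged then, once.
The state is a dict: "time": time; "joint_pos": joint angles; "joint_vel": joint speeds; "joint_efforts": joint torques, N m; "tool_pos": TCP position; "tool_rot": TCP orientation; "contact_force": force on the tool from outside, world axes, zero at the start; "ft_torque": the same for the moment, N m; "gripper_width": opening from 0.0 (shut) to 1.0 (fully open); "grasp_force": force on a finger pad.
Only numpy, scipy, OpenCV 4.12 (cv2) and the standard library are available. Lean on these libraries where they do the work, as an engineer would, in place of code of your own. Each camera call takes 0.05 s, during which the arm holds its last target. There are 200 camera calls.

## Working session

There is one attempt and no reset: what is moved stays moved. The work goes in short steps, Python scripts to look and compute and a tool call to move; the robot and the scene stay as the last step left them, time stands still between calls to the robot, and variables do not carry over. Pictures are saved under pics/ and viewed, at most 14 in all, crops included, and the job is handed in when it is done.

Besides the shell and the picture viewer there is one more tool, called after "Call:" as name(argument=value, ...) on one line, values as JSON. send_rows: Moves the arm, as the interface text tells. Shifts and turns lie within -1 to 1; 1 stands for 0.5 m of shift or 1.5 rad of turn. Its arguments: {"type":"object","properties":{"increments":{"type":"array","items":{"type":"object","properties":{"claw":{"type":"number"},"dx":{"type":"number"},"dy":{"type":"number"},"dz":{"type":"number"},"yaw":{"type":"number"}}}}},"required":["increments"]}

```bash
mkdir -p pics; cat > h.py <<'E'
import numpy as np, cv2
from plant import manip
def snap(cam,name,crop=None,scale=1):
    im=manip.grab_frame(cam)[:,:,::-1].copy()
    cv2.imwrite(f'pics/{name}_raw.png',im)
    if crop: x0,y0,x1,y1=crop; im=im[y0:y1,x0:x1]
    if scale!=1: im=cv2.resize(im,None,fx=scale,fy=scale,interpolation=cv2.INTER_CUBIC)
    cv2.imwrite(f'pics/{name}.png',im)
def px2w(cam,u,v,z):
    p=manip.camera_params(cam);K=np.array(p['camera_matrix']);T=np.array(p['extrinsics'])
    R,t=T[:3,:3],T[:3,3];d=R.T@np.linalg.inv(K)@[u,v,1];c=-R.T@t
    return c+d*(z-c[2])/d[2]
def w2px(cam,P):
    p=manip.camera_params(cam);K=np.array(p['camera_matrix']);T=np.array(p['extrinsics'])
    q=K@(T[:3,:3]@np.array(P)+T[:3,3]);return q[:2]/q[2]
E
python3 - <<'E'
from h import *
snap('top','t0',scale=1.4);snap('scene','s0',scale=1.4)
for c in('top','scene'):
    p=manip.camera_params(c);T=np.array(p['extrinsics']);print(np.round(p['camera_matrix'],1).tolist(),np.round(-T[:3,:3].T@T[:3,3],3),np.round(T[:3,:3],2).tolist())
print(manip.state())
E
```

```text
[[406.1, 0.0, 281.5], [0.0, 406.1, 210.4], [0.0, 0.0, 1.0]] [0.453 0.072 1.206] [[0.02, -1.0, -0.03], [-0.99, -0.02, -0.11], [0.11, 0.03, -0.99]]
[[396.0, 0.0, 274.8], [0.0, 396.0, 210.5], [0.0, 0.0, 1.0]] [1.043 0.444 0.671] [[-0.58, 0.82, 0.01], [0.55, 0.39, -0.74], [-0.61, -0.42, -0.67]]
{'time': 0.1, 'joint_pos': array([-1.36398403e+00,  5.32686866e-02,  1.61414030e+00, -3.39771982e-05,
        1.47601371e+00, -1.18987499e-01]), 'joint_vel': array([ 1.68979749e-03, -1.84785262e-03, -2.33536777e-03, -8.96796401e-04,
        2.91715675e-05,  5.18156726e-04]), 'joint_efforts': array([ 6.28771741e-04, -3.94904137e+01, -3.71362031e+01, -4.18770128e-05,
        3.90852729e-03,  2.51693655e-05]), 'tool_pos': array([ 0.19992437, -0.59156925,  0.2302095 ]), 'tool_rot': array([-9.13395338e-04,  9.86760450e-01,  1.62181925e-01, -5.70623663e-05]), 'contact_force': array([-0.5478969 , -0.10724342,  0.37939599]), 'ft_torque': array([-0.01553342,  0.00181682,  0.06957949]), 'grasp_force': 0.0, 'gripper_width': 0.9993213200588995}
```

View pics/t0.png

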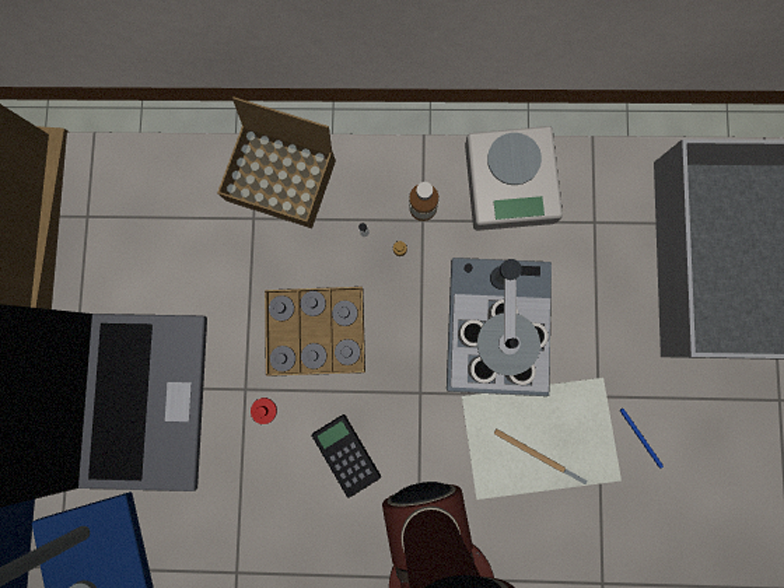

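View pics/s0.png

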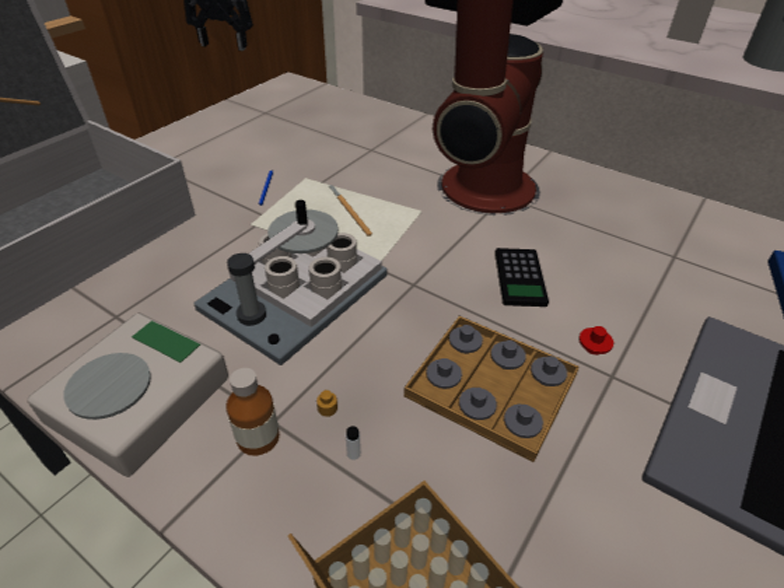

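The top view (1.4x) shows five pots around the hold-down plate, with the handle at (511,343) and the pivot at (511,269). Six grey lids are in the box near (280–346, 303–358). The red lid at (263,411) is the look-alike and is not meant. I'll confirm with enlarged crops.

```bash
python3 - <<'E'
from h import *
im=cv2.imread('pics/t0_raw.png')
a=cv2.resize(im[175:295,305:405],None,fx=5,fy=5,interpolation=cv2.INTER_CUBIC)
b=cv2.resize(im[195:310,170:270],None,fx=5,fy=5,interpolation=cv2.INTER_CUBIC)
h=max(a.shape[0],b.shape[0]); 
cv2.imwrite('pics/c0.png',a);cv2.imwrite('pics/c1.png',b)
E
```

```text
(no output)
```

View pics/c0.png

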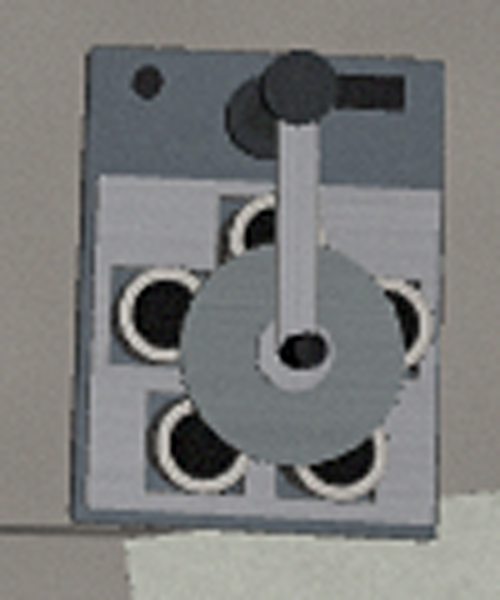

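View pics/c1.png

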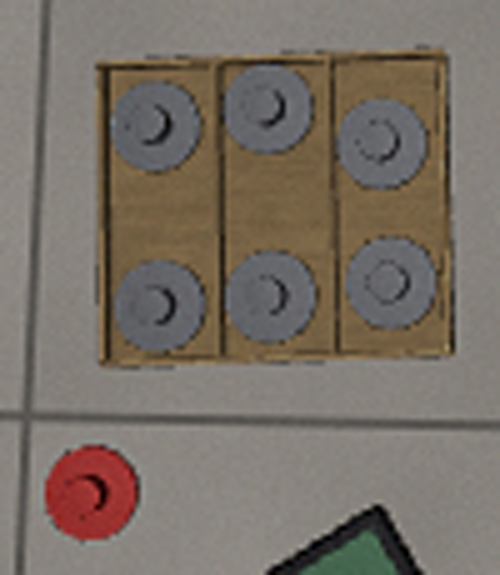

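Crop c0 shows five white pots, each open, partly under the plate, with the post top at (300,87). Crop c1 shows six grey lids: flanges at (155,126), (268,109), (382,144), (160,306), (270,297) and (391,282). The red one at (92,492) lies outside the box.

```bash
python3 - <<'E'
from h import *
from scipy.optimize import least_squares
im=cv2.imread('pics/t0_raw.png')
A=lambda u,v:((u+.0)/5-.4+305,v/5-.4+175)
B=lambda u,v:(u/5-.4+170,v/5-.4+195)
obs=[((0.018+.0,0,0),None)]
# local features: plate 190x196 corners z38 (centre unknown offset ox), post top, pots
feat=[]
for n,p,z in [('post',(300,87),.123),('TL',(100,177),.038),('TR',(440,190),.038),('BR',(437,524),.038),('BL',(86,508),.038),('hand',(313,345),.170),('potL',(165,313),.078),('potBL',(203,442),.078)]:
    w=px2w('top',*A(*p),z);feat.append((n,w));print(n,np.round(w,4))
F=dict(feat)
loc={'post':(.14,0)}
for k,a in(('potL',72),('potBL',144)): loc[k]=(.063*np.cos(np.radians(a)),.063*np.sin(np.radians(a)))
def res(q):
    c,s=np.cos(q[2]),np.sin(q[2]);r=[]
    for k,l in loc.items(): r+=list(q[:2]+[c*l[0]-s*l[1],s*l[0]+c*l[1]]-F[k][:2])
    return r
s=least_squares(res,[.45,-.1,0]);q=s.x;print('pose',q,np.round(s.fun*1e3,1))
print('edge yaws',[np.arctan2(-(F[a]-F[b])[0],(F[a]-F[b])[1]) if 0 else np.arctan2((F[a]-F[b])[1],(F[a]-F[b])[0]) for a,b in(('TL','BL'),('TR','BR'))], [np.arctan2(-(F[a]-F[b])[0],(F[a]-F[b])[1]) for a,b in (('TL','TR'),('BL','BR'))], np.linalg.norm(F['TL']-F['TR']),np.linalg.norm(F['TL']-F['BL']))
for a in(0,72,144,-144,-72):
    t=np.radians(a)+q[2];print('pot',a,np.round(q[:2]+.063*np.array([np.cos(t),np.sin(t)]),4))
for p in[(155,126),(268,109),(382,144),(160,306),(270,297),(391,282),(92,492)]:
    print('lid',np.round(px2w('top',*B(*p),.022),4))
h=F['hand']-F['post'];print('arm',np.linalg.norm(h[:2]),np.arctan2(h[1],h[0])-q[2])
E
```

```text
post [ 0.629  -0.1187  0.123 ]
TL [ 0.5884 -0.0186  0.038 ]
TR [ 0.5842 -0.2134  0.038 ]
BR [ 0.3946 -0.2097  0.038 ]
BL [ 0.3994 -0.0121  0.038 ]
hand [ 0.4893 -0.1166  0.17  ]
potL [ 0.5087 -0.0519  0.078 ]
potBL [ 0.4383 -0.073   0.078 ]
pose [ 0.48782674 -0.11196485 -0.04235996] [-1.3  0.8  1.1 -1.   0.1  0.2]
edge yaws [np.float64(-0.034026239902861334), np.float64(-0.019789288103836622)] [np.float64(-0.021868848019245463), np.float64(-0.024020948329425366)] 0.19490345411765903 0.18919519174988492
pot 0 [ 0.5508 -0.1146]
pot 72 [ 0.5098 -0.0529]
pot 144 [ 0.4385 -0.0728]
pot -144 [ 0.4353 -0.1468]
pot -72 [ 0.5047 -0.1727]
lid [0.5552 0.344  0.022 ]
lid [0.5664 0.2776 0.022 ]
lid [0.5469 0.2097 0.022 ]
lid [0.45   0.3366 0.022 ]
lid [0.4565 0.2724 0.022 ]
lid [0.4665 0.2021 0.022 ]
lid [0.3426 0.3716 0.022 ]
arm 0.1396781237928498 3.168637185709934
```

Call:
send_rows(increments=[{"dx": 0.1, "dy": -0.08, "yaw": 0.06, "claw": 0}, {"dx": 0.2, "dy": -0.16, "yaw": 0.12, "claw": 0}, {"dx": 0.3, "dy": -0.25, "yaw": 0.18, "claw": 0}, {"dx": 0.4, "dy": -0.335, "yaw": 0.237, "claw": 0}, {"dx": 0.5, "dy": -0.42, "yaw": 0.237, "claw": 0}, {"dx": 0.6, "dy": -0.5, "yaw": 0.237, "claw": 0}, {"dx": 0.7, "dy": -0.59, "yaw": 0.237, "claw": 0}, {"dx": 0.8, "dy": -0.67, "yaw": 0.237, "claw": 0}, {"dx": 0.853, "dy": -0.714, "yaw": 0.237, "claw": 0}, {"dx": 0.853, "dy": -0.714, "yaw": 0.237, "claw": 0}, {"dx": 0.853, "dy": -0.714, "yaw": 0.237, "claw": 0}])

```text
invalid input
```

```bash
cat >> h.py <<'E'
def pose():
    s=manip.state();w,x,y,z=s['tool_rot'];X=np.array([1-2*(y*y+z*z),2*(x*y+w*z)])
    return np.array(s['tool_pos']),np.arctan2(X[1],X[0]),s
def units(tgt,th=None,ref=None):
    p,t,s=pose()
    if ref is not None: p,t=np.array(ref[:3]),ref[3]
    d=np.array(tgt)-p;c,sn=np.cos(t),np.sin(t)
    r=[(d[0]*c+d[1]*sn)/.5,(d[0]*sn-d[1]*c)/.5,-d[2]/.5]
    if th is not None:r.append(-(th-t)/1.5)
    return np.round(r,3).tolist()
def st():
    p,t,s=pose();print(round(s['time'],2),np.round(p,4),round(t,3),'w',round(s['gripper_width'],3),'gf',round(s['grasp_force'],1),'F',np.round(s['contact_force'],1))
E
python3 - <<'E'
from h import *
st()
print(units([.4895,-.1166,.135],-.03))
piv=np.array([.629,-.1187])
p,t,s=pose()
ref=[.4895,-.1166,.135,t]
for a in np.arange(0.125,1.51,.125):
    q=piv+.14*np.array([np.cos(np.pi-.015+a),np.sin(np.pi-.015+a)]);print(round(a,3),units([*q,.135],-.03+a,ref))
E
```

```text
0.1 [ 0.1999 -0.5916  0.2302] 0.326 w 0.999 gf 0.0 F [-0.5 -0.1  0.4]
[0.853, -0.715, 0.19, 0.237]
0.125 [-0.011, 0.033, -0.0, 0.154]
0.25 [-0.016, 0.068, -0.0, 0.071]
0.375 [-0.017, 0.103, -0.0, -0.013]
0.5 [-0.013, 0.138, -0.0, -0.096]
0.625 [-0.006, 0.172, -0.0, -0.179]
0.75 [0.006, 0.205, -0.0, -0.263]
0.875 [0.022, 0.236, -0.0, -0.346]
1.0 [0.042, 0.265, -0.0, -0.429]
1.125 [0.065, 0.291, -0.0, -0.513]
1.25 [0.091, 0.314, -0.0, -0.596]
1.375 [0.12, 0.334, -0.0, -0.679]
1.5 [0.151, 0.35, -0.0, -0.763]
```

Call:
send_rows(increments=[{"dx": 0.1, "dy": -0.08, "dz": 0, "yaw": 0.06, "claw": 0}, {"dx": 0.2, "dy": -0.16, "dz": 0, "yaw": 0.12, "claw": 0}, {"dx": 0.3, "dy": -0.25, "dz": 0, "yaw": 0.18, "claw": 0}, {"dx": 0.4, "dy": -0.335, "dz": 0, "yaw": 0.237, "claw": 0}, {"dx": 0.5, "dy": -0.42, "dz": 0, "yaw": 0.237, "claw": 0}, {"dx": 0.6, "dy": -0.5, "dz": 0, "yaw": 0.237, "claw": 0}, {"dx": 0.7, "dy": -0.59, "dz": 0, "yaw": 0.237, "claw": 0}, {"dx": 0.8, "dy": -0.67, "dz": 0, "yaw": 0.237, "claw": 0}, {"dx": 0.853, "dy": -0.714, "dz": 0, "yaw": 0.237, "claw": 0}, {"dx": 0.853, "dy": -0.714, "dz": 0, "yaw": 0.237, "claw": 0}, {"dx": 0.853, "dy": -0.714, "dz": 0, "yaw": 0.237, "claw": 0}])

```text
time: 1.48
tool_pos: [0.4895, -0.1174, 0.2308]
tool_rot: [0.0, 1.0, -0.015, -0.001]
contact_force: [0.5, 0.2, -0.6]
gripper_width: 0.502
grasp_force: 0.0
```

```bash
python3 - <<'E'
from h import *
st()
print(units([.4895,-.1166,.135],-.03))
piv=np.array([.629,-.1187])
p,t,s=pose()
ref=[.4895,-.1166,.135,t]
for a in np.arange(0.125,1.51,.125):
    q=piv+.14*np.array([np.cos(np.pi-.015+a),np.sin(np.pi-.015+a)]);print(round(a,3),units([*q,.135],-.03+a,ref))
snap('scene','s1',(100,80,380,290),2.8)
E
```

```text
1.48 [ 0.4895 -0.1174  0.2308] -0.029 w 0.502 gf 0.0 F [ 0.5  0.2 -0.6]
[0.0, -0.002, 0.192, 0.0]
0.125 [0.002, 0.035, -0.0, -0.083]
0.25 [0.009, 0.069, -0.0, -0.166]
0.375 [0.02, 0.102, -0.0, -0.25]
0.5 [0.035, 0.134, -0.0, -0.333]
0.625 [0.054, 0.163, -0.0, -0.416]
0.75 [0.077, 0.19, -0.0, -0.5]
0.875 [0.103, 0.213, -0.0, -0.583]
1.0 [0.131, 0.234, -0.0, -0.666]
1.125 [0.162, 0.25, -0.0, -0.75]
1.25 [0.195, 0.263, -0.0, -0.833]
1.375 [0.228, 0.271, -0.0, -0.916]
1.5 [0.263, 0.276, -0.0, -1.0]
```

View pics/s1.png

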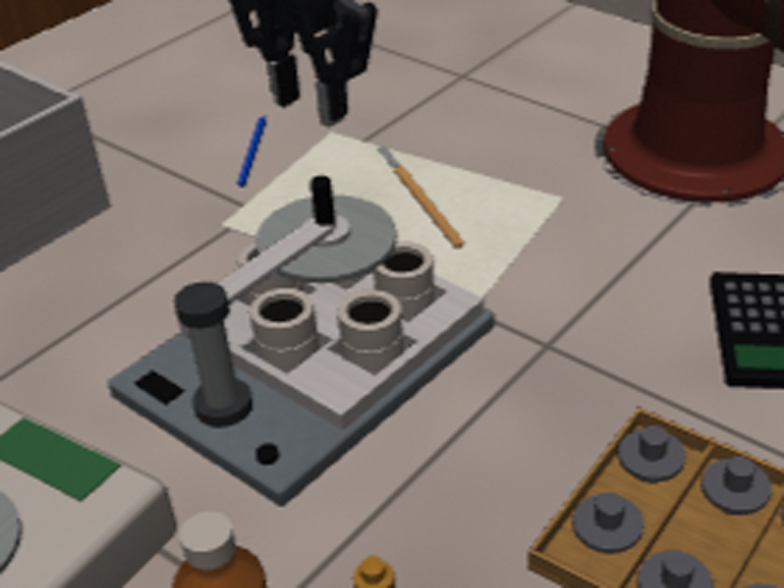

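The scene view shows the open fingers straddling the handle (top at (321,183)). I'll lower them and swing.

Call:
send_rows(increments=[{"dx": 0, "dy": 0, "dz": 0.06, "yaw": 0, "claw": 0}, {"dx": 0, "dy": -0.002, "dz": 0.12, "yaw": 0, "claw": 0}, {"dx": 0, "dy": -0.002, "dz": 0.17, "yaw": 0, "claw": 0}, {"dx": 0, "dy": -0.002, "dz": 0.19, "yaw": 0, "claw": 0}, {"dx": 0, "dy": -0.002, "dz": 0.19, "yaw": 0, "claw": 0}, {"dx": 0, "dy": 0.016, "dz": 0.19, "yaw": -0.04, "claw": 0}, {"dx": 0.002, "dy": 0.033, "dz": 0.19, "yaw": -0.083, "claw": 0}, {"dx": 0.005, "dy": 0.05, "dz": 0.19, "yaw": -0.125, "claw": 0}, {"dx": 0.009, "dy": 0.067, "dz": 0.19, "yaw": -0.166, "claw": 0}, {"dx": 0.02, "dy": 0.1, "dz": 0.19, "yaw": -0.25, "claw": 0}, {"dx": 0.035, "dy": 0.132, "dz": 0.19, "yaw": -0.333, "claw": 0}, {"dx": 0.054, "dy": 0.161, "dz": 0.19, "yaw": -0.416, "claw": 0}, {"dx": 0.077, "dy": 0.188, "dz": 0.19, "yaw": -0.5, "claw": 0}, {"dx": 0.103, "dy": 0.211, "dz": 0.19, "yaw": -0.583, "claw": 0}, {"dx": 0.131, "dy": 0.232, "dz": 0.19, "yaw": -0.666, "claw": 0}, {"dx": 0.162, "dy": 0.248, "dz": 0.19, "yaw": -0.75, "claw": 0}, {"dx": 0.195, "dy": 0.261, "dz": 0.19, "yaw": -0.833, "claw": 0}, {"dx": 0.228, "dy": 0.269, "dz": 0.19, "yaw": -0.916, "claw": 0}, {"dx": 0.263, "dy": 0.274, "dz": 0.19, "yaw": -1.0, "claw": 0}, {"dx": 0.263, "dy": 0.274, "dz": 0.19, "yaw": -1.0, "claw": 0}])

```text
time: 4.03
tool_pos: [0.6184, -0.2591, 0.1379]
tool_rot: [0.001, 0.742, 0.67, 0.0]
contact_force: [1.0, 0.0, -0.6]
gripper_width: 0.5
grasp_force: 0.0
```

```bash
python3 - <<'E'
from h import *
st()
piv=np.array([.629,-.1187])
for a in (1.57,1.64):
    q=piv+.14*np.array([np.cos(np.pi-.015+a),np.sin(np.pi-.015+a)]);print(round(a,3),units([*q,.135],-.03+a))
E
```

```text
4.03 [ 0.6184 -0.2591  0.1379] 1.469 w 0.5 gf 0.0 F [ 1.   0.  -0.6]
1.57 [0.003, 0.017, 0.006, -0.048]
1.64 [0.005, 0.036, 0.006, -0.094]
```

Call:
send_rows(increments=[{"dx": 0.002, "dy": 0.012, "dz": 0, "yaw": -0.03, "claw": 0}, {"dx": 0.004, "dy": 0.024, "dz": 0, "yaw": -0.06, "claw": 0}, {"dx": 0.004, "dy": 0.036, "dz": 0, "yaw": -0.068, "claw": 0}, {"dx": 0.004, "dy": 0.036, "dz": 0, "yaw": -0.068, "claw": 0}, {"dx": 0.004, "dy": 0.018, "dz": 0, "yaw": -0.068, "claw": 0}, {"dx": 0.004, "dy": 0.018, "dz": -0.1, "yaw": -0.068, "claw": 0}, {"dx": 0.004, "dy": 0.018, "dz": -0.2, "yaw": -0.068, "claw": 0}, {"dx": 0.004, "dy": 0.018, "dz": -0.3, "yaw": -0.068, "claw": 0}, {"dx": 0.1, "dy": -0.03, "dz": -0.3, "yaw": -0.068, "claw": 0}, {"dx": 0.2, "dy": -0.075, "dz": -0.3, "yaw": -0.068, "claw": 0}, {"dx": 0.3, "dy": -0.12, "dz": -0.3, "yaw": -0.068, "claw": 0}, {"dx": 0.4, "dy": -0.17, "dz": -0.3, "yaw": -0.068, "claw": 0}, {"dx": 0.5, "dy": -0.215, "dz": -0.3, "yaw": -0.068, "claw": 0}, {"dx": 0.6, "dy": -0.26, "dz": -0.3, "yaw": -0.068, "claw": 0}, {"dx": 0.7, "dy": -0.31, "dz": -0.25, "yaw": -0.068, "claw": 0}, {"dx": 0.8, "dy": -0.355, "dz": -0.2, "yaw": -0.068, "claw": 0}, {"dx": 0.886, "dy": -0.396, "dz": -0.1, "yaw": -0.068, "claw": 0}, {"dx": 0.886, "dy": -0.396, "dz": -0.05, "yaw": -0.068, "claw": 0}, {"dx": 0.886, "dy": -0.396, "dz": -0.05, "yaw": -0.068, "claw": 0}])

```text
time: 6.4
tool_pos: [0.4618, 0.2022, 0.1582]
tool_rot: [-0.002, 0.706, 0.708, -0.003]
contact_force: [0.2, -1.2, 0.2]
gripper_width: 0.497
grasp_force: 0.0
```

```bash
python3 - <<'E'
from h import *
st()
snap('top','t1',(300,160,430,290),4.5)
snap('scene','s2')
im=cv2.imread('pics/s2_raw.png');cv2.imwrite('pics/s2.png',cv2.resize(im[180:370,270:470],None,fx=3,fy=3,interpolation=cv2.INTER_CUBIC))
E
```

```text
6.4 [0.4618 0.2022 0.1582] 1.573 w 0.497 gf 0.0 F [ 0.2 -1.2  0.2]
```

View pics/t1.png

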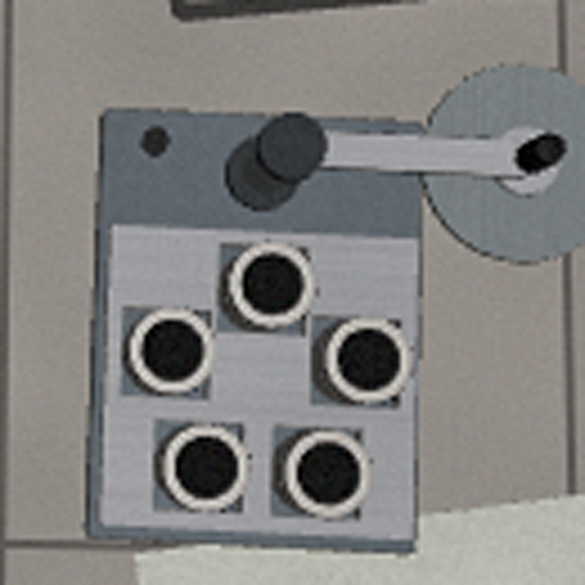

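View pics/s2.png

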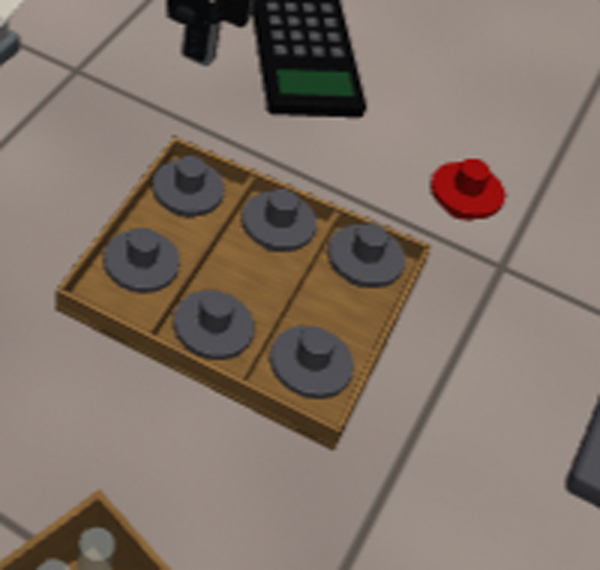

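The top view shows five open pots with mouths at (270,285), (170,350), (367,359), (208,467) and (325,472), and the hold-down arm at its stop. The scene crop shows all six grey knobs (the nearest row at the box's robot side being (191,167), (283,198), (372,233)), with the red one apart at (472,172).

```bash
python3 - <<'E'
from h import *
from scipy.optimize import least_squares
im=cv2.cvtColor(cv2.imread('pics/t1_raw.png'),cv2.COLOR_BGR2GRAY)
n,l,s,c=cv2.connectedComponentsWithStats(((im<45)*255).astype(np.uint8))
g=[(270,285),(170,350),(208,467),(325,472),(367,359)];ang=[0,72,144,-144,-72]
W=[]
for u,v in g:
    u,v=(u+.5)/4.5-.5+300,(v+.5)/4.5-.5+160
    k=l[int(round(v)),int(round(u))];e=c[k] if k else None
    w=px2w('top',*(e if e is not None else (u,v)),.078);W.append(w[:2]);print((round(u,1),round(v,1)),e,s[k][4],np.round(w,4),np.round(px2w('top',u,v,.078),4))
W=np.array(W);L=.063*np.c_[np.cos(np.radians(ang)),np.sin(np.radians(ang))]
f=lambda q:((q[:2]+L@np.array([[np.cos(q[2]),np.sin(q[2])],[-np.sin(q[2]),np.cos(q[2])]]))-W).ravel()
r=least_squares(f,[.488,-.112,0]);print(r.x,np.round(r.fun*1e3,1));print(np.round(W+r.fun.reshape(-1,2),4))
for u,v in[(191,167),(283,198),(372,233),(143,238),(217,306),(316,342)]:
    print('knob',np.round(px2w('scene',(u+.5)/3-.5+270,(v+.5)/3-.5+180,.045),4))
# top view check from first picture: knob tops
for u,v in[(391,282),(270,297),(160,306),(382,144),(268,109),(155,126)]:
    print('flange',np.round(px2w('top',(u+.5)/5-.5+170,(v+.5)/5-.5+195,.025),4))
# project hole of post & handle
for u,v,z in((293,148,.123),(548,148,.17)): print(np.round(px2w('top',(u+.5)/4.5-.5+300,(v+.5)/4.5-.5+160,z),4))
E
```

```text
(359.6, 222.9) [359.99253731 222.59701493] 134 [ 0.5503 -0.1136  0.078 ] [ 0.5493 -0.1126  0.078 ]
(337.4, 237.4) [337.83333333 237.19565217] 138 [ 0.5087 -0.0526  0.078 ] [ 0.5081 -0.0513  0.078 ]
(345.8, 263.4) [345.24637681 263.30434783] 138 [ 0.4375 -0.0731  0.078 ] [ 0.4373 -0.0747  0.078 ]
(371.8, 264.5) [372.43661972 264.81690141] 142 [ 0.4349 -0.1473  0.078 ] [ 0.4357 -0.1456  0.078 ]
(381.2, 239.4) [381.32352941 239.40441176] 136 [ 0.5048 -0.172   0.078 ] [ 0.5049 -0.1716  0.078 ]
[ 0.48724704 -0.11172321 -0.03140983] [-0.1 -0.1 -0.1  0.1 -0.   0.   0.2  0.2 -0.  -0.2]
[[ 0.5502 -0.1137]
 [ 0.5086 -0.0524]
 [ 0.4375 -0.0731]
 [ 0.4351 -0.1471]
 [ 0.5048 -0.1722]]
knob [0.4721 0.2026 0.045 ]
knob [0.4607 0.271  0.045 ]
knob [0.4545 0.3358 0.045 ]
knob [0.5512 0.209  0.045 ]
knob [0.5731 0.2782 0.045 ]
knob [0.5615 0.343  0.045 ]
flange [0.4665 0.2017 0.025 ]
flange [0.4565 0.2719 0.025 ]
flange [0.45   0.3359 0.025 ]
flange [0.5467 0.2093 0.025 ]
flange [0.5661 0.277  0.025 ]
flange [0.5549 0.3433 0.025 ]
[ 0.6276 -0.119   0.123 ]
[ 0.6223 -0.2549  0.17  ]
```

```bash
python3 - <<'E'
from h import *
st(); print(units([.469,.202,.07],1.571),units([.469,.202,.028],1.571))
E
```

```text
6.5 [0.465  0.2021 0.1623] 1.572 w 0.504 gf 0.0 F [ 0.5 -0.1  0.4]
[-0.0, 0.008, 0.185, 0.0] [-0.0, 0.008, 0.269, 0.0]
```

Call:
send_rows(increments=[{"dx": 0, "dy": 0.008, "dz": 0.08, "yaw": 0, "claw": 0}, {"dx": 0, "dy": 0.008, "dz": 0.15, "yaw": 0, "claw": 0}, {"dx": 0, "dy": 0.008, "dz": 0.21, "yaw": 0, "claw": 0}, {"dx": 0, "dy": 0.008, "dz": 0.25, "yaw": 0, "claw": 0}, {"dx": 0, "dy": 0.008, "dz": 0.268, "yaw": 0, "claw": 0}, {"dx": 0, "dy": 0.008, "dz": 0.268, "yaw": 0, "claw": 0}, {"dx": 0, "dy": 0.008, "dz": 0.268, "yaw": 0, "claw": 1}, {"dx": 0, "dy": 0.008, "dz": 0.268, "yaw": 0, "claw": 1}, {"dx": 0, "dy": 0.008, "dz": 0.268, "yaw": 0, "claw": 1}, {"dx": 0, "dy": 0.008, "dz": 0.268, "yaw": 0, "claw": 1}, {"dx": 0, "dy": 0.008, "dz": 0.268, "yaw": 0, "claw": 1}, {"dx": 0, "dy": 0.008, "dz": 0.23, "yaw": 0, "claw": 1}, {"dx": 0, "dy": 0.008, "dz": 0.15, "yaw": 0, "claw": 1}, {"dx": 0, "dy": 0.008, "dz": 0.05, "yaw": 0, "claw": 1}, {"dx": 0, "dy": 0.008, "dz": -0.04, "yaw": 0, "claw": 1}, {"dx": 0, "dy": 0.008, "dz": -0.04, "yaw": 0, "claw": 1}])

```text
time: 8.5
tool_pos: [0.4714, 0.2033, 0.1867]
tool_rot: [0.002, 0.707, 0.708, 0.004]
contact_force: [-0.3, -0.3, -1.4]
gripper_width: 0.229
grasp_force: 58.8
```

```bash
python3 - <<'E'
from h import *
snap('scene','s3');snap('top','t2');st(); print(units([.5048,-.1722,.18],1.571))
im=cv2.imread('pics/s3_raw.png');a=cv2.resize(im[100:340,250:470],None,fx=2,fy=2)
im=cv2.imread('pics/t2_raw.png');b=cv2.resize(im[130:290,170:290],None,fx=3,fy=3)
cv2.imwrite('pics/m3.png',np.hstack([a,b[:480]]))
E
```

```text
8.6 [0.4687 0.2025 0.1815] 1.572 w 0.228 gf 58.8 F [ 0.3 -0.3 -1.9]
[-0.749, 0.071, 0.003, 0.001]
```

View pics/m3.png

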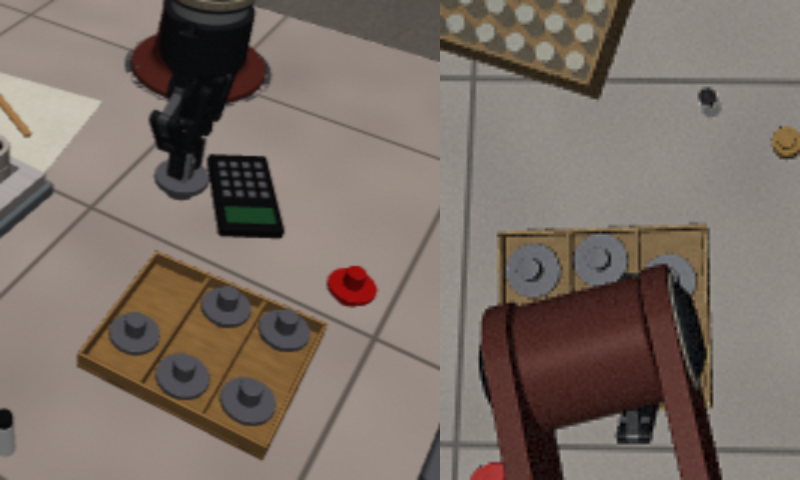

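The left half shows the lid held in the fingers at (182,178), with that compartment slot empty and five lids remaining. The red lid is untouched.

Call:
send_rows(increments=[{"dx": -0.08, "dy": 0.01, "dz": 0, "yaw": 0, "claw": 1}, {"dx": -0.19, "dy": 0.02, "dz": 0, "yaw": 0, "claw": 1}, {"dx": -0.3, "dy": 0.03, "dz": 0, "yaw": 0, "claw": 1}, {"dx": -0.42, "dy": 0.04, "dz": 0, "yaw": 0, "claw": 1}, {"dx": -0.53, "dy": 0.05, "dz": 0, "yaw": 0, "claw": 1}, {"dx": -0.64, "dy": 0.06, "dz": 0, "yaw": 0, "claw": 1}, {"dx": -0.72, "dy": 0.071, "dz": 0, "yaw": 0, "claw": 1}, {"dx": -0.749, "dy": 0.071, "dz": 0.02, "yaw": 0, "claw": 1}, {"dx": -0.749, "dy": 0.071, "dz": 0.08, "yaw": 0, "claw": 1}, {"dx": -0.749, "dy": 0.071, "dz": 0.13, "yaw": 0, "claw": 1}, {"dx": -0.749, "dy": 0.071, "dz": 0.13, "yaw": 0, "claw": 1}, {"dx": -0.749, "dy": 0.071, "dz": 0.13, "yaw": 0, "claw": 1}, {"dx": -0.749, "dy": 0.071, "dz": 0.15, "yaw": 0, "claw": 1}, {"dx": -0.749, "dy": 0.071, "dz": 0.165, "yaw": 0, "claw": 1}, {"dx": -0.749, "dy": 0.071, "dz": 0.175, "yaw": 0, "claw": 1}, {"dx": -0.749, "dy": 0.071, "dz": 0.175, "yaw": 0, "claw": 1}])

```text
time: 10.6
tool_pos: [0.5048, -0.1721, 0.0941]
tool_rot: [-0.0, 0.707, 0.708, -0.0]
contact_force: [-0.9, 0.8, 2.0]
gripper_width: 0.227
grasp_force: 60.3
```

```bash
python3 - <<'E'
from h import *
snap('scene','s4');snap('top','t3');st(); print(units([.5048,-.1722,.085],1.571))
im=cv2.imread('pics/s4_raw.png');a=cv2.resize(im[110:250,130:290],None,fx=4,fy=4)
cv2.imwrite('pics/m4.png',a)
E
```

```text
10.7 [ 0.5048 -0.1721  0.0941] 1.572 w 0.23 gf 60.3 F [-1.5  1.1  4. ]
[-0.0, 0.0, 0.018, 0.001]
```

View pics/m4.png

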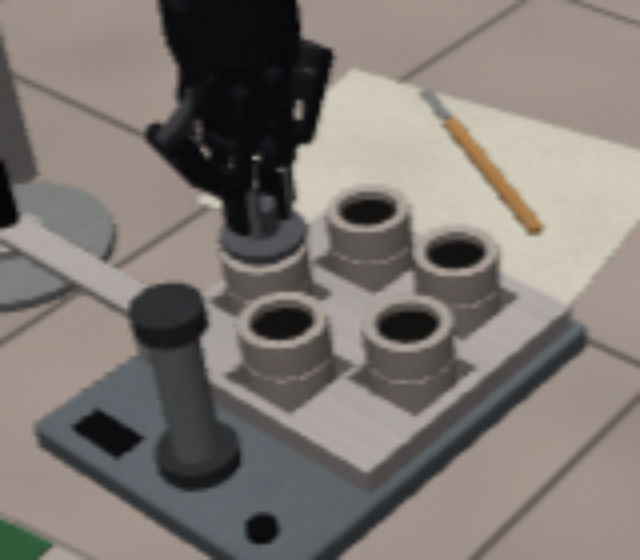

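The lid at (263,235) sits in the far-left pot's mouth, resting on the seal. Now I'll press it.

Call:
send_rows(increments=[{"dx": 0, "dy": 0, "dz": 0.005, "yaw": 0, "claw": 1}, {"dx": 0, "dy": 0, "dz": 0.01, "yaw": 0, "claw": 1}, {"dx": 0, "dy": 0, "dz": 0.014, "yaw": 0, "claw": 1}, {"dx": 0, "dy": 0, "dz": 0.017, "yaw": 0, "claw": 1}, {"dx": 0, "dy": 0, "dz": 0.017, "yaw": 0, "claw": 1}])

```text
time: 11.32
tool_pos: [0.5057, -0.1724, 0.0893]
tool_rot: [0.0, 0.707, 0.708, 0.0]
contact_force: [-9.6, 5.0, 20.2]
gripper_width: 0.225
grasp_force: 62.0
```

Call:
send_rows(increments=[{"dx": 0, "dy": 0, "dz": 0.004, "yaw": 0, "claw": 1}, {"dx": 0, "dy": 0, "dz": 0.008, "yaw": 0, "claw": 1}, {"dx": 0, "dy": 0, "dz": 0.008, "yaw": 0, "claw": 1}, {"dx": 0, "dy": 0, "dz": 0.008, "yaw": 0, "claw": 1}])

```text
time: 11.82
tool_pos: [0.5064, -0.1727, 0.0893]
tool_rot: [0.001, 0.706, 0.708, 0.0]
contact_force: [-18.6, 9.1, 39.4]
gripper_width: 0.228
grasp_force: 64.3
```

Call:
send_rows(increments=[{"dx": 0, "dy": 0, "dz": -0.014, "yaw": 0, "claw": 1}, {"dx": 0, "dy": 0, "dz": -0.016, "yaw": 0, "claw": 0}, {"dx": 0, "dy": 0, "dz": -0.016, "yaw": 0, "claw": 0}, {"dx": 0, "dy": 0, "dz": -0.016, "yaw": 0, "claw": 0}, {"dx": 0, "dy": 0, "dz": -0.05, "yaw": 0, "claw": 0}, {"dx": 0, "dy": 0, "dz": -0.12, "yaw": 0, "claw": 0}, {"dx": 0, "dy": 0, "dz": -0.2, "yaw": 0, "claw": 0}, {"dx": 0.1, "dy": 0, "dz": -0.2, "yaw": 0, "claw": 0}, {"dx": 0.21, "dy": -0.02, "dz": -0.2, "yaw": 0, "claw": 0}, {"dx": 0.33, "dy": -0.04, "dz": -0.2, "yaw": 0, "claw": 0}, {"dx": 0.45, "dy": -0.06, "dz": -0.2, "yaw": 0, "claw": 0}, {"dx": 0.57, "dy": -0.08, "dz": -0.2, "yaw": 0, "claw": 0}, {"dx": 0.69, "dy": -0.093, "dz": -0.2, "yaw": 0, "claw": 0}, {"dx": 0.8, "dy": -0.093, "dz": -0.18, "yaw": 0, "claw": 0}, {"dx": 0.887, "dy": -0.093, "dz": -0.12, "yaw": 0, "claw": 0}, {"dx": 0.887, "dy": -0.093, "dz": -0.08, "yaw": 0, "claw": 0}, {"dx": 0.887, "dy": -0.093, "dz": -0.05, "yaw": 0, "claw": 0}, {"dx": 0.887, "dy": -0.093, "dz": -0.05, "yaw": 0, "claw": 0}])

```text
time: 14.08
tool_pos: [0.457, 0.2701, 0.1052]
tool_rot: [-0.0, 0.707, 0.707, -0.001]
contact_force: [1.0, 0.6, -0.4]
gripper_width: 0.502
grasp_force: 0.0
```

```bash
python3 - <<'E'
from h import *
snap('scene','s5');snap('top','t4');st(); print(units([.4585,.2715,.028],1.571))
im=cv2.imread('pics/s5_raw.png');a=cv2.resize(im[120:330,140:430],None,fx=2.7,fy=2.7,interpolation=cv2.INTER_CUBIC)
cv2.imwrite('pics/m5.png',a)
E
```

```text
14.18 [0.4583 0.2706 0.1071] 1.571 w 0.499 gf 0.0 F [-0.1  0.   0.2]
[0.002, 0.0, 0.158, -0.0]
```

View pics/m5.png

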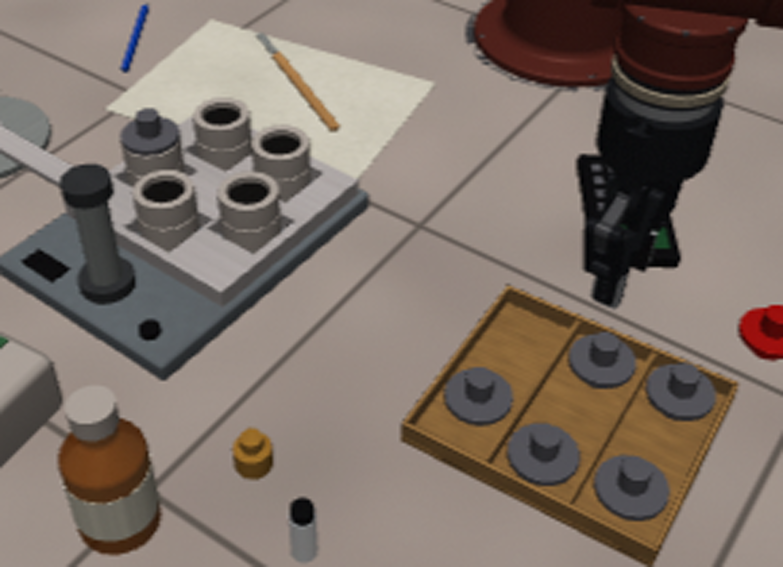

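The lid now sits in its pot at (150,130). Five lids stand undisturbed in the box, and the next one is at (602,355).

Call:
send_rows(increments=[{"dx": 0.001, "dy": 0, "dz": 0.08, "yaw": 0, "claw": 0}, {"dx": 0.001, "dy": 0, "dz": 0.13, "yaw": 0, "claw": 0}, {"dx": 0.001, "dy": 0, "dz": 0.158, "yaw": 0, "claw": 0}, {"dx": 0.001, "dy": 0, "dz": 0.158, "yaw": 0, "claw": 0}, {"dx": 0.001, "dy": 0, "dz": 0.158, "yaw": 0, "claw": 0}, {"dx": 0.001, "dy": 0, "dz": 0.158, "yaw": 0, "claw": 1}, {"dx": 0.001, "dy": 0, "dz": 0.158, "yaw": 0, "claw": 1}, {"dx": 0.001, "dy": 0, "dz": 0.158, "yaw": 0, "claw": 1}, {"dx": 0.001, "dy": 0, "dz": 0.158, "yaw": 0, "claw": 1}, {"dx": 0.001, "dy": 0, "dz": 0.158, "yaw": 0, "claw": 1}, {"dx": 0.001, "dy": 0, "dz": 0.12, "yaw": 0, "claw": 1}, {"dx": 0.001, "dy": 0, "dz": 0.05, "yaw": 0, "claw": 1}, {"dx": 0.001, "dy": 0, "dz": -0.04, "yaw": 0, "claw": 1}, {"dx": 0.001, "dy": 0, "dz": -0.14, "yaw": 0, "claw": 1}, {"dx": 0.001, "dy": 0, "dz": -0.14, "yaw": 0, "claw": 1}, {"dx": 0.001, "dy": 0, "dz": -0.14, "yaw": 0, "claw": 1}])

```text
time: 16.18
tool_pos: [0.4572, 0.2718, 0.1765]
tool_rot: [-0.0, 0.707, 0.708, 0.0]
contact_force: [-0.1, 0.4, -1.8]
gripper_width: 0.226
grasp_force: 58.9
```

```bash
python3 - <<'E'
from h import *
st();r=lambda z:units([.4351,-.1471,z],1.571);print(r(.11),r(.096),r(.0815))
for z in(.105,.112):print(w2px('scene',[.5048,-.1722,z]),'seen',(150/2.7+140,116/2.7+120))
E
```

```text
16.18 [0.4572 0.2718 0.1765] 1.572 w 0.226 gf 58.9 F [-0.1  0.4 -1.8]
[-0.838, -0.046, 0.133, 0.001] [-0.838, -0.046, 0.161, 0.001] [-0.838, -0.046, 0.19, 0.001]
[194.76938665 161.50688222] seen (195.55555555555554, 162.96296296296296)
[194.39940708 159.14237142] seen (195.55555555555554, 162.96296296296296)
```

Call:
send_rows(increments=[{"dx": -0.09, "dy": 0, "dz": 0, "yaw": 0, "claw": 1}, {"dx": -0.21, "dy": -0.01, "dz": 0, "yaw": 0, "claw": 1}, {"dx": -0.33, "dy": -0.02, "dz": 0, "yaw": 0, "claw": 1}, {"dx": -0.45, "dy": -0.03, "dz": 0, "yaw": 0, "claw": 1}, {"dx": -0.57, "dy": -0.04, "dz": 0, "yaw": 0, "claw": 1}, {"dx": -0.69, "dy": -0.046, "dz": 0, "yaw": 0, "claw": 1}, {"dx": -0.79, "dy": -0.046, "dz": 0, "yaw": 0, "claw": 1}, {"dx": -0.838, "dy": -0.046, "dz": 0.02, "yaw": 0, "claw": 1}, {"dx": -0.838, "dy": -0.046, "dz": 0.08, "yaw": 0, "claw": 1}, {"dx": -0.838, "dy": -0.046, "dz": 0.12, "yaw": 0, "claw": 1}, {"dx": -0.838, "dy": -0.046, "dz": 0.125, "yaw": 0, "claw": 1}, {"dx": -0.838, "dy": -0.046, "dz": 0.125, "yaw": 0, "claw": 1}, {"dx": -0.838, "dy": -0.046, "dz": 0.145, "yaw": 0, "claw": 1}, {"dx": -0.838, "dy": -0.046, "dz": 0.16, "yaw": 0, "claw": 1}, {"dx": -0.838, "dy": -0.046, "dz": 0.165, "yaw": 0, "claw": 1}, {"dx": -0.838, "dy": -0.046, "dz": 0.165, "yaw": 0, "claw": 1}])

```text
time: 18.18
tool_pos: [0.4355, -0.1473, 0.0947]
tool_rot: [0.0, 0.707, 0.708, -0.0]
contact_force: [-1.6, 0.1, 5.2]
gripper_width: 0.23
grasp_force: 59.6
```

Call:
send_rows(increments=[{"dx": 0, "dy": 0, "dz": 0.006, "yaw": 0, "claw": 1}, {"dx": 0, "dy": 0, "dz": 0.012, "yaw": 0, "claw": 1}, {"dx": 0, "dy": 0, "dz": 0.018, "yaw": 0, "claw": 1}, {"dx": 0, "dy": 0, "dz": 0.024, "yaw": 0, "claw": 1}, {"dx": 0, "dy": 0, "dz": 0.024, "yaw": 0, "claw": 1}, {"dx": 0, "dy": 0, "dz": 0.024, "yaw": 0, "claw": 1}])

```text
time: 18.92
tool_pos: [0.4362, -0.1476, 0.0886]
tool_rot: [-0.001, 0.706, 0.708, -0.0]
contact_force: [-17.3, 8.7, 37.9]
gripper_width: 0.227
grasp_force: 62.8
```

Call:
send_rows(increments=[{"dx": 0, "dy": 0, "dz": -0.014, "yaw": 0, "claw": 1}, {"dx": 0, "dy": 0, "dz": -0.016, "yaw": 0, "claw": 0}, {"dx": 0, "dy": 0, "dz": -0.016, "yaw": 0, "claw": 0}, {"dx": 0, "dy": 0, "dz": -0.016, "yaw": 0, "claw": 0}, {"dx": 0, "dy": 0, "dz": -0.05, "yaw": 0, "claw": 0}, {"dx": 0, "dy": 0, "dz": -0.12, "yaw": 0, "claw": 0}, {"dx": 0, "dy": 0, "dz": -0.2, "yaw": 0, "claw": 0}, {"dx": 0.1, "dy": 0, "dz": -0.2, "yaw": 0, "claw": 0}, {"dx": 0.21, "dy": 0.01, "dz": -0.2, "yaw": 0, "claw": 0}, {"dx": 0.33, "dy": 0.02, "dz": -0.2, "yaw": 0, "claw": 0}, {"dx": 0.45, "dy": 0.03, "dz": -0.2, "yaw": 0, "claw": 0}, {"dx": 0.57, "dy": 0.034, "dz": -0.2, "yaw": 0, "claw": 0}, {"dx": 0.69, "dy": 0.034, "dz": -0.2, "yaw": 0, "claw": 0}, {"dx": 0.81, "dy": 0.034, "dz": -0.2, "yaw": 0, "claw": 0}, {"dx": 0.91, "dy": 0.034, "dz": -0.16, "yaw": 0, "claw": 0}, {"dx": 0.966, "dy": 0.034, "dz": -0.09, "yaw": 0, "claw": 0}, {"dx": 0.966, "dy": 0.034, "dz": -0.06, "yaw": 0, "claw": 0}, {"dx": 0.966, "dy": 0.034, "dz": -0.05, "yaw": 0, "claw": 0}, {"dx": 0.966, "dy": 0.034, "dz": -0.05, "yaw": 0, "claw": 0}])

```text
time: 21.3
tool_pos: [0.4521, 0.3352, 0.1077]
tool_rot: [0.0, 0.707, 0.707, 0.0]
contact_force: [-0.2, -0.8, 0.2]
gripper_width: 0.503
grasp_force: 0.0
```

```bash
cat >> h.py <<'E'
def diff(new,old,thr=25):
    """changed blobs within box area of the scene view, without showing"""
    a=cv2.imread(f'pics/{new}_raw.png');b=cv2.imread(f'pics/{old}_raw.png')
    m=(cv2.GaussianBlur(cv2.absdiff(a,b),(3,3),0).max(2)>thr).astype(np.uint8)
    n,l,s,c=cv2.connectedComponentsWithStats(m)
    for k in range(1,n):
        if s[k][4]>25: print('  chg',np.round(c[k]),s[k].tolist())
E
python3 - <<'E'
from h import *
snap('scene','s6');st(); print(units([.452,.336,.028],1.571));diff('s6','s5')
for p in [(.549,.209),(.5695,.2775),(.558,.343),(.452,.336)]: print(np.round(w2px('scene',[*p,.045])))
E
```

```text
21.35 [0.4524 0.3353 0.1082] 1.571 w 0.501 gf 0.0 F [ 0.4 -0.2  0.2]
[0.001, -0.001, 0.16, -0.0]
  chg [422. 107.] [356, 0, 138, 247, 16784]
  chg [464.   5.] [462, 0, 6, 11, 32]
  chg [330.  54.] [327, 42, 6, 27, 86]
  chg [426.  77.] [422, 75, 9, 4, 32]
  chg [430.  95.] [427, 80, 7, 33, 96]
  chg [221. 160.] [210, 150, 23, 19, 304]
  chg [371. 203.] [360, 190, 25, 22, 256]
  chg [364. 222.] [355, 204, 25, 31, 307]
  chg [362. 253.] [350, 243, 26, 21, 426]
[318. 258.]
[343. 280.]
[376. 292.]
[394. 257.]
```

Call:
send_rows(increments=[{"dx": 0.001, "dy": 0, "dz": 0.08, "yaw": 0, "claw": 0}, {"dx": 0.001, "dy": 0, "dz": 0.13, "yaw": 0, "claw": 0}, {"dx": 0.001, "dy": 0, "dz": 0.16, "yaw": 0, "claw": 0}, {"dx": 0.001, "dy": 0, "dz": 0.16, "yaw": 0, "claw": 0}, {"dx": 0.001, "dy": 0, "dz": 0.16, "yaw": 0, "claw": 0}, {"dx": 0.001, "dy": 0, "dz": 0.16, "yaw": 0, "claw": 1}, {"dx": 0.001, "dy": 0, "dz": 0.16, "yaw": 0, "claw": 1}, {"dx": 0.001, "dy": 0, "dz": 0.16, "yaw": 0, "claw": 1}, {"dx": 0.001, "dy": 0, "dz": 0.16, "yaw": 0, "claw": 1}, {"dx": 0.001, "dy": 0, "dz": 0.16, "yaw": 0, "claw": 1}, {"dx": 0.001, "dy": 0, "dz": 0.12, "yaw": 0, "claw": 1}, {"dx": 0.001, "dy": 0, "dz": 0.05, "yaw": 0, "claw": 1}, {"dx": 0.001, "dy": 0, "dz": -0.04, "yaw": 0, "claw": 1}, {"dx": 0.001, "dy": 0, "dz": -0.14, "yaw": 0, "claw": 1}, {"dx": 0.001, "dy": 0, "dz": -0.14, "yaw": 0, "claw": 1}, {"dx": 0.001, "dy": 0, "dz": -0.14, "yaw": 0, "claw": 1}, {"dx": 0.001, "dy": 0, "dz": -0.14, "yaw": 0, "claw": 1}])

```text
time: 23.48
tool_pos: [0.4503, 0.3358, 0.1749]
tool_rot: [-0.0, 0.707, 0.708, -0.002]
contact_force: [-0.2, 0.0, -0.5]
gripper_width: 0.23
grasp_force: 58.8
```

```bash
python3 - <<'E'
from h import *
st();r=lambda z:units([.5502,-.1137,z],1.571);print(r(.114),r(.0945),r(.082))
E
```

```text
23.48 [0.4503 0.3358 0.1749] 1.572 w 0.23 gf 58.8 F [-0.2  0.  -0.5]
[-0.899, 0.198, 0.122, 0.001] [-0.899, 0.198, 0.161, 0.001] [-0.899, 0.198, 0.186, 0.001]
```

Call:
send_rows(increments=[{"dx": -0.09, "dy": 0.01, "dz": 0, "yaw": 0, "claw": 1}, {"dx": -0.21, "dy": 0.03, "dz": 0, "yaw": 0, "claw": 1}, {"dx": -0.33, "dy": 0.06, "dz": 0, "yaw": 0, "claw": 1}, {"dx": -0.45, "dy": 0.09, "dz": 0, "yaw": 0, "claw": 1}, {"dx": -0.56, "dy": 0.12, "dz": 0, "yaw": 0, "claw": 1}, {"dx": -0.67, "dy": 0.15, "dz": 0, "yaw": 0, "claw": 1}, {"dx": -0.78, "dy": 0.175, "dz": 0, "yaw": 0, "claw": 1}, {"dx": -0.87, "dy": 0.196, "dz": 0, "yaw": 0, "claw": 1}, {"dx": -0.899, "dy": 0.196, "dz": 0.02, "yaw": 0, "claw": 1}, {"dx": -0.899, "dy": 0.196, "dz": 0.08, "yaw": 0, "claw": 1}, {"dx": -0.899, "dy": 0.196, "dz": 0.12, "yaw": 0, "claw": 1}, {"dx": -0.899, "dy": 0.196, "dz": 0.128, "yaw": 0, "claw": 1}, {"dx": -0.899, "dy": 0.196, "dz": 0.128, "yaw": 0, "claw": 1}, {"dx": -0.899, "dy": 0.196, "dz": 0.145, "yaw": 0, "claw": 1}, {"dx": -0.899, "dy": 0.196, "dz": 0.16, "yaw": 0, "claw": 1}, {"dx": -0.899, "dy": 0.196, "dz": 0.167, "yaw": 0, "claw": 1}, {"dx": -0.899, "dy": 0.196, "dz": 0.167, "yaw": 0, "claw": 1}])

```text
time: 25.6
tool_pos: [0.5503, -0.113, 0.0939]
tool_rot: [-0.0, 0.707, 0.708, 0.0]
contact_force: [-2.0, 0.9, 4.0]
gripper_width: 0.23
grasp_force: 59.5
```

Call:
send_rows(increments=[{"dx": 0, "dy": 0, "dz": 0.006, "yaw": 0, "claw": 1}, {"dx": 0, "dy": 0, "dz": 0.012, "yaw": 0, "claw": 1}, {"dx": 0, "dy": 0, "dz": 0.018, "yaw": 0, "claw": 1}, {"dx": 0, "dy": 0, "dz": 0.024, "yaw": 0, "claw": 1}, {"dx": 0, "dy": 0, "dz": 0.024, "yaw": 0, "claw": 1}, {"dx": 0, "dy": 0, "dz": 0.024, "yaw": 0, "claw": 1}])

```text
time: 26.35
tool_pos: [0.5512, -0.1132, 0.0883]
tool_rot: [-0.0, 0.706, 0.708, -0.0]
contact_force: [-16.2, 6.2, 34.2]
gripper_width: 0.231
grasp_force: 62.4
```

Call:
send_rows(increments=[{"dx": 0, "dy": 0, "dz": -0.014, "yaw": 0, "claw": 1}, {"dx": 0, "dy": 0, "dz": -0.016, "yaw": 0, "claw": 0}, {"dx": 0, "dy": 0, "dz": -0.016, "yaw": 0, "claw": 0}, {"dx": 0, "dy": 0, "dz": -0.016, "yaw": 0, "claw": 0}, {"dx": 0, "dy": 0, "dz": -0.05, "yaw": 0, "claw": 0}, {"dx": 0, "dy": 0, "dz": -0.12, "yaw": 0, "claw": 0}, {"dx": 0, "dy": 0, "dz": -0.2, "yaw": 0, "claw": 0}, {"dx": 0.1, "dy": 0, "dz": -0.2, "yaw": 0, "claw": 0}, {"dx": 0.21, "dy": 0, "dz": -0.2, "yaw": 0, "claw": 0}, {"dx": 0.33, "dy": 0, "dz": -0.2, "yaw": 0, "claw": 0}, {"dx": 0.45, "dy": -0.002, "dz": -0.2, "yaw": 0, "claw": 0}, {"dx": 0.56, "dy": -0.002, "dz": -0.18, "yaw": 0, "claw": 0}, {"dx": 0.643, "dy": -0.002, "dz": -0.12, "yaw": 0, "claw": 0}, {"dx": 0.643, "dy": -0.002, "dz": -0.07, "yaw": 0, "claw": 0}, {"dx": 0.643, "dy": -0.002, "dz": -0.05, "yaw": 0, "claw": 0}, {"dx": 0.643, "dy": -0.002, "dz": -0.05, "yaw": 0, "claw": 0}])

```text
time: 28.35
tool_pos: [0.5486, 0.2081, 0.1064]
tool_rot: [-0.0, 0.707, 0.707, -0.0]
contact_force: [-0.1, -0.7, 1.5]
gripper_width: 0.498
grasp_force: 0.0
```

```bash
python3 - <<'E'
from h import *
snap('scene','s7',(140,120,430,330),2.7);st(); print(units([.549,.209,.028],1.571));diff('s7','s6')
E
```

```text
28.4 [0.5493 0.2082 0.1073] 1.571 w 0.5 gf 0.0 F [0.1 0.1 0.1]
[0.002, -0.001, 0.159, 0.0]
  chg [393. 106.] [290, 0, 204, 248, 25513]
  chg [465.   8.] [462, 0, 8, 19, 92]
  chg [353. 144.] [335, 138, 33, 12, 174]
  chg [200. 189.] [189, 182, 24, 16, 290]
  chg [392. 265.] [379, 254, 26, 22, 450]
```

View pics/s7.png

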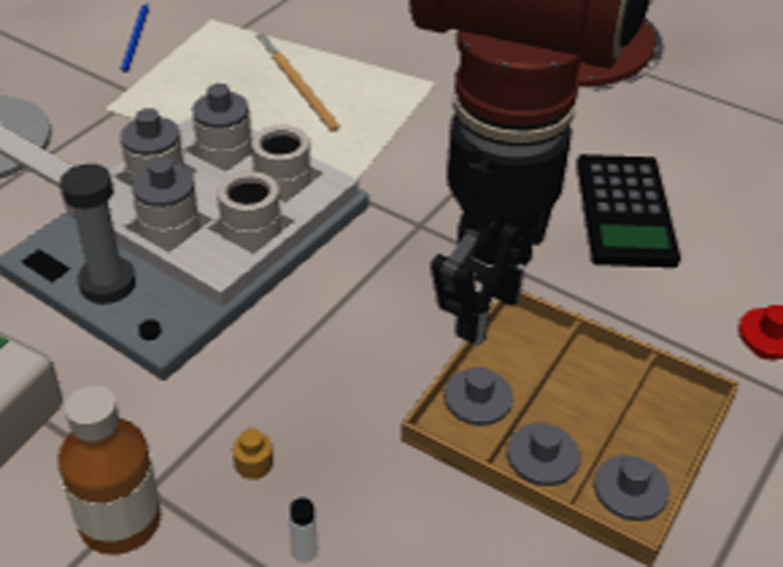

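Three pots now have lids, with knobs at (148,120), (219,96) and (163,173). Three lids remain in the box, and the gripper hovers above the one at (478,392).

Call:
send_rows(increments=[{"dx": 0.001, "dy": 0, "dz": 0.08, "yaw": 0, "claw": 0}, {"dx": 0.001, "dy": 0, "dz": 0.13, "yaw": 0, "claw": 0}, {"dx": 0.001, "dy": 0, "dz": 0.159, "yaw": 0, "claw": 0}, {"dx": 0.001, "dy": 0, "dz": 0.159, "yaw": 0, "claw": 0}, {"dx": 0.001, "dy": 0, "dz": 0.159, "yaw": 0, "claw": 0}, {"dx": 0.001, "dy": 0, "dz": 0.159, "yaw": 0, "claw": 1}, {"dx": 0.001, "dy": 0, "dz": 0.159, "yaw": 0, "claw": 1}, {"dx": 0.001, "dy": 0, "dz": 0.159, "yaw": 0, "claw": 1}, {"dx": 0.001, "dy": 0, "dz": 0.159, "yaw": 0, "claw": 1}, {"dx": 0.001, "dy": 0, "dz": 0.159, "yaw": 0, "claw": 1}, {"dx": 0.001, "dy": 0, "dz": 0.12, "yaw": 0, "claw": 1}, {"dx": 0.001, "dy": 0, "dz": 0.05, "yaw": 0, "claw": 1}, {"dx": 0.001, "dy": 0, "dz": -0.04, "yaw": 0, "claw": 1}, {"dx": 0.001, "dy": 0, "dz": -0.14, "yaw": 0, "claw": 1}, {"dx": 0.001, "dy": 0, "dz": -0.14, "yaw": 0, "claw": 1}, {"dx": 0.001, "dy": 0, "dz": -0.14, "yaw": 0, "claw": 1}, {"dx": 0.001, "dy": 0, "dz": -0.14, "yaw": 0, "claw": 1}])

```text
time: 30.52
tool_pos: [0.5475, 0.2088, 0.1744]
tool_rot: [-0.001, 0.707, 0.708, -0.001]
contact_force: [-0.1, 0.9, -0.9]
gripper_width: 0.23
grasp_force: 58.7
```

```bash
python3 - <<'E'
from h import *
st();r=lambda z:units([.4375,-.0731,z],1.571);print(r(.114),r(.0945),r(.082))
E
```

```text
30.52 [0.5475 0.2088 0.1744] 1.572 w 0.23 gf 58.7 F [-0.1  0.9 -0.9]
[-0.563, -0.221, 0.121, 0.001] [-0.563, -0.221, 0.16, 0.001] [-0.563, -0.221, 0.185, 0.001]
```

Call:
send_rows(increments=[{"dx": -0.09, "dy": -0.03, "dz": 0, "yaw": 0, "claw": 1}, {"dx": -0.2, "dy": -0.08, "dz": 0, "yaw": 0, "claw": 1}, {"dx": -0.31, "dy": -0.13, "dz": 0, "yaw": 0, "claw": 1}, {"dx": -0.42, "dy": -0.17, "dz": 0, "yaw": 0, "claw": 1}, {"dx": -0.52, "dy": -0.21, "dz": 0, "yaw": 0, "claw": 1}, {"dx": -0.563, "dy": -0.223, "dz": 0, "yaw": 0, "claw": 1}, {"dx": -0.563, "dy": -0.223, "dz": 0.03, "yaw": 0, "claw": 1}, {"dx": -0.563, "dy": -0.223, "dz": 0.08, "yaw": 0, "claw": 1}, {"dx": -0.563, "dy": -0.223, "dz": 0.12, "yaw": 0, "claw": 1}, {"dx": -0.563, "dy": -0.223, "dz": 0.127, "yaw": 0, "claw": 1}, {"dx": -0.563, "dy": -0.223, "dz": 0.127, "yaw": 0, "claw": 1}, {"dx": -0.563, "dy": -0.223, "dz": 0.145, "yaw": 0, "claw": 1}, {"dx": -0.563, "dy": -0.223, "dz": 0.16, "yaw": 0, "claw": 1}, {"dx": -0.563, "dy": -0.223, "dz": 0.166, "yaw": 0, "claw": 1}, {"dx": -0.563, "dy": -0.223, "dz": 0.166, "yaw": 0, "claw": 1}])

```text
time: 32.4
tool_pos: [0.4379, -0.0727, 0.0941]
tool_rot: [0.0, 0.707, 0.708, 0.0]
contact_force: [-1.9, 0.6, 4.2]
gripper_width: 0.225
grasp_force: 59.3
```

Call:
send_rows(increments=[{"dx": 0, "dy": 0, "dz": 0.006, "yaw": 0, "claw": 1}, {"dx": 0, "dy": 0, "dz": 0.012, "yaw": 0, "claw": 1}, {"dx": 0, "dy": 0, "dz": 0.018, "yaw": 0, "claw": 1}, {"dx": 0, "dy": 0, "dz": 0.024, "yaw": 0, "claw": 1}, {"dx": 0, "dy": 0, "dz": 0.024, "yaw": 0, "claw": 1}, {"dx": 0, "dy": 0, "dz": 0.024, "yaw": 0, "claw": 1}])

```text
time: 33.15
tool_pos: [0.4394, -0.073, 0.0886]
tool_rot: [0.0, 0.706, 0.708, 0.0]
contact_force: [-18.2, 6.9, 40.7]
gripper_width: 0.229
grasp_force: 63.2
```

Call:
send_rows(increments=[{"dx": 0, "dy": 0, "dz": -0.014, "yaw": 0, "claw": 1}, {"dx": 0, "dy": 0, "dz": -0.016, "yaw": 0, "claw": 0}, {"dx": 0, "dy": 0, "dz": -0.016, "yaw": 0, "claw": 0}, {"dx": 0, "dy": 0, "dz": -0.016, "yaw": 0, "claw": 0}, {"dx": 0, "dy": 0, "dz": -0.05, "yaw": 0, "claw": 0}, {"dx": 0, "dy": 0, "dz": -0.12, "yaw": 0, "claw": 0}, {"dx": 0, "dy": 0, "dz": -0.2, "yaw": 0, "claw": 0}, {"dx": 0.1, "dy": 0.03, "dz": -0.2, "yaw": 0, "claw": 0}, {"dx": 0.2, "dy": 0.07, "dz": -0.2, "yaw": 0, "claw": 0}, {"dx": 0.31, "dy": 0.11, "dz": -0.2, "yaw": 0, "claw": 0}, {"dx": 0.42, "dy": 0.16, "dz": -0.2, "yaw": 0, "claw": 0}, {"dx": 0.53, "dy": 0.2, "dz": -0.2, "yaw": 0, "claw": 0}, {"dx": 0.63, "dy": 0.24, "dz": -0.17, "yaw": 0, "claw": 0}, {"dx": 0.701, "dy": 0.264, "dz": -0.11, "yaw": 0, "claw": 0}, {"dx": 0.701, "dy": 0.264, "dz": -0.07, "yaw": 0, "claw": 0}, {"dx": 0.701, "dy": 0.264, "dz": -0.05, "yaw": 0, "claw": 0}, {"dx": 0.701, "dy": 0.264, "dz": -0.05, "yaw": 0, "claw": 0}])

```text
time: 35.28
tool_pos: [0.5686, 0.2768, 0.106]
tool_rot: [-0.0, 0.707, 0.707, -0.001]
contact_force: [0.0, 0.3, -0.1]
gripper_width: 0.501
grasp_force: 0.0
```

```bash
python3 - <<'E'
from h import *
snap('scene','s8',(140,120,430,330),2.7);st(); print(units([.5695,.2775,.028],1.571));diff('s8','s7')
E
```

```text
35.33 [0.5692 0.277  0.107 ] 1.571 w 0.501 gf 0.0 F [ 0.4 -0.   0.3]
[0.001, 0.001, 0.158, -0.0]
  chg [352. 136.] [290, 0, 153, 272, 16961]
  chg [408.  27.] [383, 0, 49, 71, 1804]
  chg [466.  12.] [460, 0, 11, 30, 55]
  chg [374.  49.] [363, 44, 20, 10, 141]
  chg [244. 170.] [233, 161, 23, 19, 315]
  chg [372. 207.] [362, 203, 20, 9, 152]
  chg [317. 267.] [304, 256, 26, 22, 456]
```

View pics/s8.png

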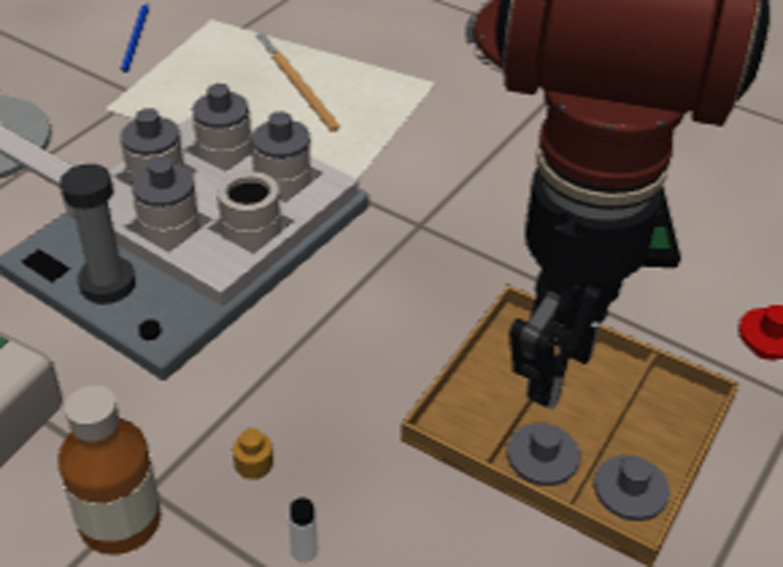

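Four pots have lids and one is still open at (248,190). Two lids remain in the box, and the gripper hovers over the one at (545,447).

Call:
send_rows(increments=[{"dx": 0.001, "dy": 0, "dz": 0.08, "yaw": 0, "claw": 0}, {"dx": 0.001, "dy": 0, "dz": 0.13, "yaw": 0, "claw": 0}, {"dx": 0.001, "dy": 0, "dz": 0.158, "yaw": 0, "claw": 0}, {"dx": 0.001, "dy": 0, "dz": 0.158, "yaw": 0, "claw": 0}, {"dx": 0.001, "dy": 0, "dz": 0.158, "yaw": 0, "claw": 0}, {"dx": 0.001, "dy": 0, "dz": 0.158, "yaw": 0, "claw": 1}, {"dx": 0.001, "dy": 0, "dz": 0.158, "yaw": 0, "claw": 1}, {"dx": 0.001, "dy": 0, "dz": 0.158, "yaw": 0, "claw": 1}, {"dx": 0.001, "dy": 0, "dz": 0.158, "yaw": 0, "claw": 1}, {"dx": 0.001, "dy": 0, "dz": 0.158, "yaw": 0, "claw": 1}, {"dx": 0.001, "dy": 0, "dz": 0.12, "yaw": 0, "claw": 1}, {"dx": 0.001, "dy": 0, "dz": 0.05, "yaw": 0, "claw": 1}, {"dx": 0.001, "dy": 0, "dz": -0.04, "yaw": 0, "claw": 1}, {"dx": 0.001, "dy": 0, "dz": -0.14, "yaw": 0, "claw": 1}, {"dx": 0.001, "dy": 0, "dz": -0.14, "yaw": 0, "claw": 1}, {"dx": 0.001, "dy": 0, "dz": -0.14, "yaw": 0, "claw": 1}, {"dx": 0.001, "dy": 0, "dz": -0.14, "yaw": 0, "claw": 1}])

```text
time: 37.45
tool_pos: [0.5679, 0.2781, 0.1743]
tool_rot: [-0.001, 0.707, 0.708, -0.002]
contact_force: [-0.2, 0.1, -1.2]
gripper_width: 0.229
grasp_force: 58.8
```

```bash
python3 - <<'E'
from h import *
st();r=lambda z:units([.5086,-.0524,z],1.571);print(r(.114),r(.0945),r(.082))
E
```

```text
37.45 [0.5679 0.2781 0.1743] 1.572 w 0.229 gf 58.8 F [-0.2  0.1 -1.2]
[-0.661, -0.12, 0.121, 0.001] [-0.661, -0.12, 0.16, 0.001] [-0.661, -0.12, 0.185, 0.001]
```

Call:
send_rows(increments=[{"dx": -0.09, "dy": -0.02, "dz": 0, "yaw": 0, "claw": 1}, {"dx": -0.2, "dy": -0.04, "dz": 0, "yaw": 0, "claw": 1}, {"dx": -0.31, "dy": -0.06, "dz": 0, "yaw": 0, "claw": 1}, {"dx": -0.42, "dy": -0.08, "dz": 0, "yaw": 0, "claw": 1}, {"dx": -0.53, "dy": -0.1, "dz": 0, "yaw": 0, "claw": 1}, {"dx": -0.63, "dy": -0.122, "dz": 0, "yaw": 0, "claw": 1}, {"dx": -0.661, "dy": -0.122, "dz": 0, "yaw": 0, "claw": 1}, {"dx": -0.661, "dy": -0.122, "dz": 0.04, "yaw": 0, "claw": 1}, {"dx": -0.661, "dy": -0.122, "dz": 0.09, "yaw": 0, "claw": 1}, {"dx": -0.661, "dy": -0.122, "dz": 0.12, "yaw": 0, "claw": 1}, {"dx": -0.661, "dy": -0.122, "dz": 0.127, "yaw": 0, "claw": 1}, {"dx": -0.661, "dy": -0.122, "dz": 0.127, "yaw": 0, "claw": 1}, {"dx": -0.661, "dy": -0.122, "dz": 0.145, "yaw": 0, "claw": 1}, {"dx": -0.661, "dy": -0.122, "dz": 0.16, "yaw": 0, "claw": 1}, {"dx": -0.661, "dy": -0.122, "dz": 0.166, "yaw": 0, "claw": 1}, {"dx": -0.661, "dy": -0.122, "dz": 0.166, "yaw": 0, "claw": 1}])

```text
time: 39.45
tool_pos: [0.5089, -0.0521, 0.0942]
tool_rot: [0.0, 0.707, 0.708, 0.0]
contact_force: [-2.3, 0.8, 4.2]
gripper_width: 0.23
grasp_force: 59.3
```

Call:
send_rows(increments=[{"dx": 0, "dy": 0, "dz": 0.006, "yaw": 0, "claw": 1}, {"dx": 0, "dy": 0, "dz": 0.012, "yaw": 0, "claw": 1}, {"dx": 0, "dy": 0, "dz": 0.018, "yaw": 0, "claw": 1}, {"dx": 0, "dy": 0, "dz": 0.024, "yaw": 0, "claw": 1}, {"dx": 0, "dy": 0, "dz": 0.024, "yaw": 0, "claw": 1}, {"dx": 0, "dy": 0, "dz": 0.024, "yaw": 0, "claw": 1}])

```text
time: 40.2
tool_pos: [0.5106, -0.0525, 0.0892]
tool_rot: [0.001, 0.706, 0.708, 0.0]
contact_force: [-17.3, 3.9, 38.3]
gripper_width: 0.23
grasp_force: 63.1
```

Call:
send_rows(increments=[{"dx": 0, "dy": 0, "dz": -0.014, "yaw": 0, "claw": 1}, {"dx": 0, "dy": 0, "dz": -0.016, "yaw": 0, "claw": 0}, {"dx": 0, "dy": 0, "dz": -0.016, "yaw": 0, "claw": 0}, {"dx": 0, "dy": 0, "dz": -0.016, "yaw": 0, "claw": 0}, {"dx": 0, "dy": 0, "dz": -0.05, "yaw": 0, "claw": 0}, {"dx": 0, "dy": 0, "dz": -0.12, "yaw": 0, "claw": 0}, {"dx": 0, "dy": 0, "dz": -0.22, "yaw": 0, "claw": 0}, {"dx": 0, "dy": 0, "dz": -0.316, "yaw": 0, "claw": 0}, {"dx": 0, "dy": 0, "dz": -0.316, "yaw": 0, "claw": 0}, {"dx": -0.1, "dy": 0.05, "dz": -0.316, "yaw": 0, "claw": 0}, {"dx": -0.2, "dy": 0.11, "dz": -0.316, "yaw": 0, "claw": 0}, {"dx": -0.3, "dy": 0.17, "dz": -0.316, "yaw": 0, "claw": 0}, {"dx": -0.38, "dy": 0.22, "dz": -0.316, "yaw": 0, "claw": 0}, {"dx": -0.407, "dy": 0.229, "dz": -0.316, "yaw": 0, "claw": 0}, {"dx": -0.407, "dy": 0.229, "dz": -0.316, "yaw": 0, "claw": 0}, {"dx": -0.407, "dy": 0.229, "dz": -0.316, "yaw": 0, "claw": 0}])

```text
time: 42.2
tool_pos: [0.6228, -0.2541, 0.2393]
tool_rot: [-0.0, 0.706, 0.708, 0.0]
contact_force: [0.6, -0.4, -0.6]
gripper_width: 0.499
grasp_force: 0.0
```

```bash
python3 - <<'E'
from h import *
snap('scene','s9',(90,80,370,290),2.8);st();print(units([.6235,-.2555,.135],1.571));diff('s9','s8')
c=np.array([.4872,-.1117]);yaw=-.0314;piv=np.array([.6271,-.1161])
ref=[.6235,-.2555,.135,1.571]
for P in [(.5048,-.1722),(.5502,-.1137),(.4351,-.1471),(.4375,-.0731),(.5086,-.0524)]:
    print('knob home/proud px in crop',[np.round((w2px('scene',[*P,z])-[90,80])*2.8,0).tolist() for z in(.105,.112)])
for a in [1.5,1.375,1.25,1.125,1,.875,.75,.625,.5,.375,.25,.125,0,-.085]:
    t=np.pi+yaw+a;q=piv+.14*np.array([np.cos(t),np.sin(t)]);print(a,units([*q,.135],yaw+a,ref))
E
```

```text
42.25 [ 0.623  -0.254   0.2395] 1.574 w 0.499 gf 0.0 F [ 0.2  0.4 -0.3]
[-0.003, 0.001, 0.209, 0.002]
  chg [70. 11.] [62, 0, 15, 23, 172]
  chg [84.  2.] [70, 0, 29, 6, 108]
  chg [387. 109.] [323, 0, 148, 272, 15944]
  chg [103.  11.] [94, 7, 15, 12, 62]
  chg [104.  74.] [70, 23, 69, 105, 4088]
  chg [332.  57.] [324, 40, 21, 40, 380]
  chg [231. 189.] [219, 178, 25, 20, 334]
  chg [372. 207.] [363, 203, 19, 9, 144]
  chg [341. 288.] [327, 277, 28, 23, 503]
knob home/proud px in crop [[293.0, 228.0], [292.0, 222.0]]
knob home/proud px in crop [[307.0, 278.0], [306.0, 272.0]]
knob home/proud px in crop [[368.0, 201.0], [367.0, 195.0]]
knob home/proud px in crop [[430.0, 231.0], [430.0, 224.0]]
knob home/proud px in crop [[396.0, 280.0], [396.0, 273.0]]
1.5 [0.0, -0.021, -0.0, 0.068]
1.375 [0.006, -0.056, -0.0, 0.152]
1.25 [0.016, -0.089, -0.0, 0.235]
1.125 [0.03, -0.121, -0.0, 0.318]
1 [0.048, -0.151, -0.0, 0.402]
0.875 [0.07, -0.179, -0.0, 0.485]
0.75 [0.095, -0.204, -0.0, 0.568]
0.625 [0.122, -0.225, -0.0, 0.652]
0.5 [0.152, -0.243, -0.0, 0.735]
0.375 [0.185, -0.256, -0.0, 0.818]
0.25 [0.218, -0.266, -0.0, 0.902]
0.125 [0.253, -0.272, -0.0, 0.985]
0 [0.288, -0.273, -0.0, 1.068]
-0.085 [0.311, -0.271, -0.0, 1.125]
```

View pics/s9.png

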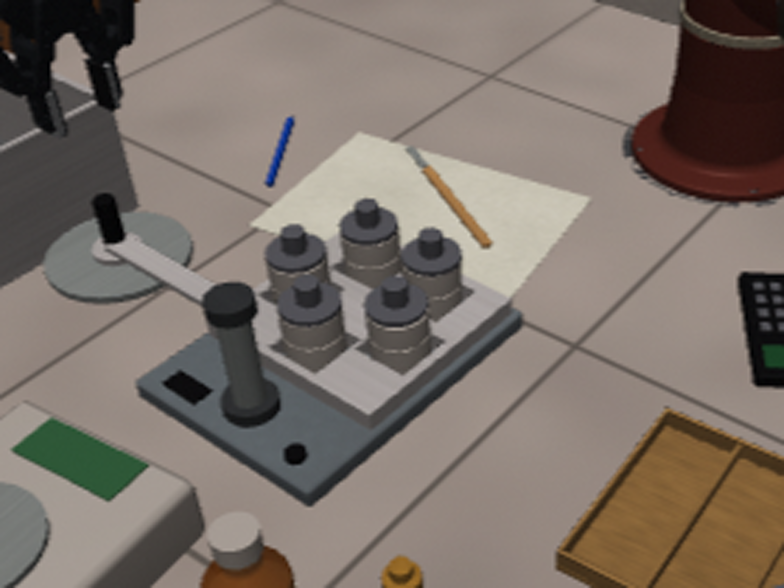

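All five knobs, at (293,233), (367,207), (430,237), (307,285) and (396,283), match the home height. I'll check the handle at (103,200) against the tool before descending.

```bash
python3 - <<'E'
from h import *
print(px2w('scene',103.5/2.8+90-.5,200/2.8+80-.5,.168))
E
```

```text
[ 0.62482095 -0.25575572  0.168     ]
```

Call:
send_rows(increments=[{"dx": 0, "dy": 0, "dz": 0.07, "yaw": 0, "claw": 0}, {"dx": 0, "dy": 0, "dz": 0.14, "yaw": 0, "claw": 0}, {"dx": 0, "dy": 0, "dz": 0.19, "yaw": 0, "claw": 0}, {"dx": 0, "dy": 0, "dz": 0.209, "yaw": 0, "claw": 0}, {"dx": 0, "dy": 0, "dz": 0.209, "yaw": 0, "claw": 0}, {"dx": 0, "dy": -0.01, "dz": 0.209, "yaw": 0.034, "claw": 0}, {"dx": 0, "dy": -0.021, "dz": 0.209, "yaw": 0.068, "claw": 0}, {"dx": 0.003, "dy": -0.038, "dz": 0.209, "yaw": 0.11, "claw": 0}, {"dx": 0.006, "dy": -0.056, "dz": 0.209, "yaw": 0.152, "claw": 0}, {"dx": 0.016, "dy": -0.089, "dz": 0.209, "yaw": 0.235, "claw": 0}, {"dx": 0.03, "dy": -0.121, "dz": 0.209, "yaw": 0.318, "claw": 0}, {"dx": 0.048, "dy": -0.151, "dz": 0.209, "yaw": 0.402, "claw": 0}, {"dx": 0.07, "dy": -0.179, "dz": 0.209, "yaw": 0.485, "claw": 0}, {"dx": 0.095, "dy": -0.204, "dz": 0.209, "yaw": 0.568, "claw": 0}, {"dx": 0.122, "dy": -0.225, "dz": 0.209, "yaw": 0.652, "claw": 0}, {"dx": 0.152, "dy": -0.243, "dz": 0.209, "yaw": 0.735, "claw": 0}, {"dx": 0.185, "dy": -0.256, "dz": 0.209, "yaw": 0.818, "claw": 0}, {"dx": 0.218, "dy": -0.266, "dz": 0.209, "yaw": 0.902, "claw": 0}, {"dx": 0.235, "dy": -0.27, "dz": 0.209, "yaw": 0.94, "claw": 0}, {"dx": 0.235, "dy": -0.27, "dz": 0.209, "yaw": 0.94, "claw": 0}])

```text
time: 44.75
tool_pos: [0.4891, -0.138, 0.1368]
tool_rot: [0.001, 0.997, 0.082, 0.002]
contact_force: [0.7, 0.0, 0.9]
gripper_width: 0.501
grasp_force: 0.0
```

```bash
python3 - <<'E'
from h import *
st()
print('init handle scene',px2w('scene',321.5/2.8+100-.5,183/2.8+80-.5,.168))
yaw=-.0314;piv=np.array([.6271,-.1161])
for a in [.125,.05,0,-.03,-.06,-.09]:
    t=np.pi+yaw+a;q=piv+.14*np.array([np.cos(t),np.sin(t)]);print(a,np.round(q,4),units([*q,.135],yaw+a))
E
```

```text
44.75 [ 0.4891 -0.138   0.1368] 0.164 w 0.501 gf 0.0 F [0.7 0.  0.9]
init handle scene [ 0.49068612 -0.11318138  0.168     ]
0.125 [ 0.4877 -0.1292] [0.0, -0.018, 0.004, 0.047]
0.05 [ 0.4871 -0.1187] [0.002, -0.039, 0.004, 0.097]
0 [ 0.4872 -0.1117] [0.005, -0.052, 0.004, 0.13]
-0.03 [ 0.4874 -0.1075] [0.007, -0.061, 0.004, 0.15]
-0.06 [ 0.4877 -0.1033] [0.009, -0.069, 0.004, 0.17]
-0.09 [ 0.4881 -0.0991] [0.011, -0.077, 0.004, 0.19]
```

Call:
send_rows(increments=[{"dx": 0, "dy": -0.018, "dz": 0.002, "yaw": 0.047, "claw": 0}, {"dx": 0.002, "dy": -0.039, "dz": 0.002, "yaw": 0.097, "claw": 0}, {"dx": 0.004, "dy": -0.052, "dz": 0.002, "yaw": 0.13, "claw": 0}, {"dx": 0.004, "dy": -0.061, "dz": 0.002, "yaw": 0.13, "claw": 0}, {"dx": 0.004, "dy": -0.069, "dz": 0.002, "yaw": 0.13, "claw": 0}, {"dx": 0.004, "dy": -0.073, "dz": 0.002, "yaw": 0.13, "claw": 0}, {"dx": 0.004, "dy": -0.077, "dz": 0.002, "yaw": 0.13, "claw": 0}, {"dx": 0.004, "dy": -0.077, "dz": 0.002, "yaw": 0.13, "claw": 0}])

```text
time: 45.75
tool_pos: [0.4841, -0.1005, 0.1339]
tool_rot: [0.001, 1.0, -0.016, 0.0]
contact_force: [1.9, -4.7, -0.9]
gripper_width: 0.502
grasp_force: 2.3
```

```bash
python3 - <<'E'
from h import *
st()
E
```

```text
45.75 [ 0.4841 -0.1005  0.1339] -0.033 w 0.502 gf 2.3 F [ 1.9 -4.7 -0.9]
```

The push now meets 4.7 N at the handle's zero position, so the arm is against its stop. I'll back off to centre and rise clear.

Call:
send_rows(increments=[{"dx": 0, "dy": 0.012, "dz": 0, "yaw": 0, "claw": 0}, {"dx": 0, "dy": 0.022, "dz": 0, "yaw": 0, "claw": 0}, {"dx": 0, "dy": 0.022, "dz": 0, "yaw": 0, "claw": 0}, {"dx": 0, "dy": 0.022, "dz": -0.05, "yaw": 0, "claw": 0}, {"dx": 0, "dy": 0.022, "dz": -0.12, "yaw": 0, "claw": 0}, {"dx": 0, "dy": 0.022, "dz": -0.22, "yaw": 0, "claw": 0}, {"dx": 0, "dy": 0.022, "dz": -0.32, "yaw": 0, "claw": 0}, {"dx": 0, "dy": 0.1, "dz": -0.34, "yaw": 0, "claw": 0}, {"dx": 0, "dy": 0.2, "dz": -0.34, "yaw": 0, "claw": 0}, {"dx": 0, "dy": 0.32, "dz": -0.34, "yaw": 0, "claw": 0}, {"dx": 0, "dy": 0.44, "dz": -0.34, "yaw": 0, "claw": 0}, {"dx": 0, "dy": 0.5, "dz": -0.34, "yaw": 0, "claw": 0}, {"dx": 0, "dy": 0.5, "dz": -0.34, "yaw": 0, "claw": 0}, {"dx": 0, "dy": 0.5, "dz": -0.34, "yaw": 0, "claw": 0}])

```text
time: 47.5
tool_pos: [0.4758, -0.3488, 0.3036]
tool_rot: [-0.0, 1.0, -0.016, -0.0]
contact_force: [0.0, 0.0, -0.4]
gripper_width: 0.504
grasp_force: 0.0
```

```bash
python3 - <<'E'
from h import *
snap('top','t9');snap('scene','s10')
a=cv2.imread('pics/t9_raw.png')[130:300,190:400];b=cv2.imread('pics/s10_raw.png')[110:330,110:430]
a=cv2.resize(a,None,fx=1.8,fy=1.8);b=cv2.resize(b,None,fx=1.3,fy=1.3);h=306;b=cv2.resize(b,None,fx=1.0,fy=1.0)
o=np.zeros((306,a.shape[1]+b.shape[1],3),np.uint8);o[:a.shape[0],:a.shape[1]]=a;o[:min(306,b.shape[0]),a.shape[1]:]=b[:306];cv2.imwrite('pics/m9.png',o);st()
E
```

```text
47.6 [ 0.476  -0.3484  0.304 ] -0.031 w 0.503 gf 0.0 F [0.6 0.1 0. ]
```

View pics/m9.png

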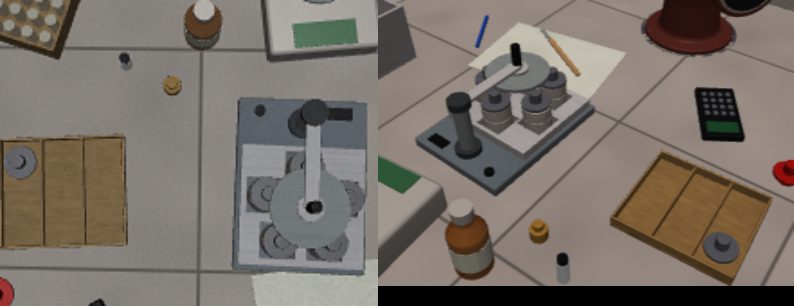

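The plate (310,207) lies over the five lidded pots again, and one spare lid is in the box. The weight, vial and bottle are unmoved, and the arm is clear. I'm handing in.

```bash
python3 -c "
from plant import manip
print(manip.job_done())"
```

```text
the job is handed in; nothing more can be done
None
```

The job is handed in at about 48 s of the 210 s allowed: all five pots have lids pressed home, the hold-down arm is swung back to its stop over them, one spare lid stays in its box, and the weight, bottle and vial were not touched.

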